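# Gauge a bearing bracket's bore and put the gauge away

## Task

Check the bore of the bearing bracket with the double-ended plug gauge: slide the long, thinner go end in until the handle's shoulder meets the bracket, draw it out, then hold the short, thicker no-go end squarely and centred against the mouth of the bore (from either side) and press lightly for a second to show that it is refused; never force the gauge. Then lay the gauge, without dropping it, lengthwise in the slot of its open wooden case (either way round) and shut the lid fully. Leave the other things on the bench where they are.

Things in the scene. Friction and masses are not known exactly. Their poses are not given: they have to be found in the camera images.
- gauge_center (a point): Double-ended steel plug gauge, 154 mm long, 0.24 to 0.39 kg, lying on the bench at any yaw, balanced at this point: the middle of its square handle (84 mm long, 38 x 38 mm, dark with thin bright bands, lying on a flat side), on the gauge's axis, 19 mm above its underside. x runs along the gauge towards the go end, z up.
- go_shoulder (a point): On the gauge's axis, at the handle's flat end where the go plug begins, 42 mm along +x from gauge_center (same axes). The go plug is round, 30 mm in diameter, and sticks out 45 mm from here, with a 2 mm chamfer at its tip.
- nogo_tip (a point): Centre of the no-go end's flat face, 67 mm along -x from gauge_center (same axes). The no-go plug is round, 37 mm in diameter, and sticks out 25 mm from the handle.
- bracket: Grey cast-metal bearing bracket fixed to the bench, left or right, turned up to 0.3 rad: foot 150 (x) x 60 (y) x 26 mm with end bolts, upright block 90 (x) x 40 (y) mm, its top 112 mm above the bench. A level through bore runs along its y axis through both flat faces, 70 mm above the bench. Origin on the bench under its centre, z up.
- bore_a (a point): Centre of the bore's mouth on the bracket's -y face, 70 mm above the bench; bracket's axes. Bore 33 mm in diameter, 40 mm long, 1 mm chamfer at both mouths; the no-go plug and the handle cannot enter.
- bore_b (a point): Centre of the bore's mouth on the bracket's +y face, 70 mm above the bench; bracket's axes.
- case: Fixed wooden case, open at the top, left or right of the gauge, turned up to 0.3 rad: 122 (x) x 206 (y) x 62 mm high, walls and floor 6 mm. Origin on the bench under its centre, z up, +x away from the robot. Black fitted insert inside (see case_slot). Its lid is hinged along its +x top rim.
- case_slot (a point): Centre of the case's slot, 39 mm above the bench: where the gauge's centre lies when stowed (case's axes, gauge along y). It rests on a black spine 42 mm wide, 14 mm high, along the case. Corner cheeks (42 mm long in y, tops 34 mm above the bench) leave 46 mm width for the gauge's ends; between them the middle 110 mm is free for fingers beside the spine. 10 mm play towards the go end.
- case_lid (a joint): Angle of the case's wooden lid, rad: 0 shut, 1.62 to 1.85 at the start (standing up, leaning back a little), limit 1.9. Plate 122 x 206 x 8 mm with a brass lip 50 mm wide, 6 mm out, in the middle of its free edge. The hinge is stiff (0.22 N m, 2 to 3 N at the free edge): the lid stays at any angle where it is left and must be pushed all the way down.
- lid_hinge (a point): On the lid's hinge line, middle of its length, 62.5 mm above the bench (the lid's underside when shut). Turns with the lid: at angle 0 its axes are the case's; -x points along the plate to its free edge, z out of its outer face.
- lid_edge (a point): Middle of the lid's free edge, mid-thickness, 122 mm from the hinge (same axes as lid_hinge).
- spray_can: Bystander: plain metal spray can, 60 mm across, 170 mm tall, upright beyond the gauge; origin under its centre.
- ball_bearing: Bystander: steel ring lying flat beyond the gauge, 64 mm across, 20 mm thick; origin under its centre.
- screwdriver: Bystander: black-handled screwdriver lying near the robot.
- wrench: Bystander: steel wrench lying near the robot.
- multimeter: Bystander: grey hand multimeter lying flat, 85 x 170 x 44 mm; origin under its centre.
- grease_jar: Bystander: low white jar with a steel cap, 70 mm across, 42 mm tall; origin under its centre.
- gearmotor: Bystander: dark gearmotor, gearbox 60 x 90 x 46 mm, motor can sticking out 75 mm to its +y; origin under the gearbox.
Things that resemble listed ones, but are neither listed nor needed, are in the scene too. What is shaped like the part that bears gauge_center but orange or yellow is not meant.

How it is judged (in metres and radians):
On the way, in this order (a step that is already met when the one before it is completed fails the run):
1. the go end is fully in the bore: the handle's shoulder centre within 5 mm of a bore mouth, in line with the bore within 0.08 rad ((distance between go_shoulder and bore_a below 0.005 m or distance between go_shoulder and bore_b below 0.005 m) and angle between the x axis of gauge_center and the y axis of bracket, either way round below 0.08 rad), for 0.2 s.
2. the no-go end is tried and refused: its face pressed on a bore mouth with more than 0.4 N, centred within 6 mm, in line within 0.08 rad, for 0.3 s ((distance between nogo_tip and bore_a below 0.006 m or distance between nogo_tip and bore_b below 0.006 m) and angle between the x axis of gauge_center and the y axis of bracket, either way round below 0.08 rad and contact force between gauge and bracket above 0.4 N), for 0.3 s.
3. the gauge lies in the case's slot, let go (x of gauge_center in the frame of case between -0.012 and 0.012 m and y of gauge_center in the frame of case between -0.016 and 0.016 m and z of gauge_center in the frame of case below 0.046 m and angle between the x axis of gauge_center and the y axis of case, either way round below 0.15 rad and contact force between the fingers and gauge below 0.1 N and linear speed of gauge below 0.03 m/s), for 0.2 s.
At the end, for the whole second after the job is handed in: The gauge lies at rest lengthwise in the slot of its case (handle centre within 12 mm across and 16 mm along of the case's centre, on the spine, within 0.15 rad of the case's length) and the lid is shut (under 0.05 rad) (x of gauge_center in the frame of case between -0.012 and 0.012 m and y of gauge_center in the frame of case between -0.016 and 0.016 m and z of gauge_center in the frame of case below 0.046 m and angle between the x axis of gauge_center and the y axis of case, either way round below 0.15 rad and value of joint case_lid below 0.05 rad and linear speed of gauge below 0.03 m/s); the robot touches nothing.
It fails at once if the gauge is forced against the bracket (more than 60 N) (contact force between gauge and bracket above 60 N).
It fails at once if the gauge is dropped (falls freely faster than 0.6 m/s, about 20 mm) (linear speed of gauge above 0.6 m/s and contact force between the fingers and gauge below 0.1 N).
It fails at once if a bystander is moved more than 40 mm (distance of any of spray_can, ball_bearing, screwdriver, wrench, multimeter, grease_jar, gearmotor from where it was at the start of the episode above 0.04 m).
It also fails if it takes over 72 s, if anything falls off the work surface, if the arm or the gripper's body presses on something with over 40 N, if the wrist force passes 120 N, or if a joint passes its speed limit or range.

## Robot

A 7-joint arm with a two-finger parallel gripper is mounted at the origin on the work surface. World frame = base frame: x ahead of the robot, y to its left, z up, the work surface at z = 0. Lengths are in mm, angles in rad, forces in N, time in s.
With the tool pointing down it reaches from about 400 to 875 mm from the base axis. Payload 4.4 kg.
Tool frame: the origin (TCP) lies midway between the tips of the shut fingers; the grasp point (between the pads) lies 19 mm behind it; z points along the fingers, y is the direction in which the jaws open and shut (so a half turn about z gives the same grasp; the last joint's range is limited). The gripper opens to 85 mm and grips with 20 to 120 N. Pads are 22 mm wide; open, the fingers measure 114 mm over their backs; the gripper's body (76 mm by 85 mm) begins 54 mm behind the grasp point. The pads swing forward as they close: fully open they stand 13 mm farther back than shut.
Start: joints at [-1.304, 0.628, 0.038, 1.517, -0.027, 0.996, -0.02], TCP at [212.325, 614.358, 231.313] pointing down, gripper open.
Joint ranges: [-3.06, 3.06], [-0.37, 2.12], [-1.25, 1.32], [0.18, 2.47], [-1.1, 4.24], [0.23, 1.98], [-2.94, 2.94]. Speed limits (rad/s): [2.57, 2.57, 3.14, 3.14, 3.14, 3.14, 3.14].

## Interface

Orientations are given as [roll, pitch, yaw] about the fixed x, y, z axes, in that order (R = Rz(yaw) Ry(pitch) Rx(roll)).
In Python, from cell import ctrl, vision gives the robot as it stands.
- The arm moves only by the tool play_rows, never from a script. Its arguments are lists of equal length, an entry for each row: "slide": the shift along the tool's x, y, z in mm, a list of three; "turn": the turn about the tool's z in rad; "fingers": the opening, from 0 (shut) to 1 (fully open). A call has 1 to 5 rows; each row is the pose to reach, as a shift and turn from the pose measured when the call began, along the tool's axes at that moment; what a row does not reach only later rows make up. A row lasts 1/8 s, in which the tool goes at most 62.5 mm and 10.7 degrees, less where a joint would pass 70% of its speed; a pose out of reach is approached as far as the arm can. A call with a gripper value outside its range is refused whole. The fingers move at their own pace and stop on an object; the grip force is fixed at half the most. Time passes only in rows, so rows that repeat a pose let the fingers close. It gives the time, the measured TCP pose, the force and the opening at its end, in the units of the state.
- ctrl.read_state(): the state, without advancing time (a new reading comes with each control period).
- vision.get_image(name): name is "side" or "top" or "wrist"; returns (picture, depth): 420x560x3 uint8, blue, green, red; 420x560 float32, mm along the optical axis (not along the pixel's ray), 0 where there is no reading.
- vision.camera_params(name): a dict with "fx", "fy", "cx", "cy" (pixels), "position" and "rotation" of the camera in the world. Camera axes: x right, y up, looking along -z (the intrinsics and any distortion apply to the point x, -y, -z); pixel columns grow to the right and rows downward; lengths in mm; the calibration is good to about 2 mm. A picture is of the moment at which its call begins: read the wrist's pose just before it. camera_params takes no time and is no camera call; for the wrist camera it gives the pose at the moment of the call.
- ctrl.finish_job(): hands the job in, once; it reports no verdict.
The state is a dict: "clock": time; "qpos": joint angles; "qd": joint speeds; "tau": joint torques, N m; "eef_pos": TCP position; "tool_rot": TCP orientation; "force": force on the tool from outside, world axes, zero at the start; "torque": the same for the moment, N m; "width": finger opening in mm.
Only numpy, scipy, OpenCV 4.12 (cv2) and the standard library are available. Lean on these libraries where they do the work, as an engineer would, in place of code of your own. Each camera call takes 0.05 s, during which the arm holds its last target.

## Working session

There is one attempt and no reset: what is moved stays moved. The work goes in short steps, Python scripts to look and compute and a tool call to move; the robot and the scene stay as the last step left them, time stands still between calls to the robot, and variables do not carry over. Pictures are saved under pics/ and viewed, and the job is handed in when it is done.

Besides the shell and the picture viewer there is one more tool, called after ">>>" as name(argument=value, ...) on one line, values as JSON. play_rows: Moves the arm, as the interface text tells. Its arguments: {"type":"object","properties":{"slide":{"type":"array"},"turn":{"type":"array"},"fingers":{"type":"array"}},"required":["slide","turn","fingers"]}

```bash
ls -la; mkdir -p pics; python3 - <<'E'
from cell import ctrl, vision
import cv2,json
print(ctrl.read_state())
for n in ["side","top","wrist"]:
    im,d=vision.get_image(n); cv2.imwrite(f"pics/{n}0.png",im); 
    import numpy as np; np.save(f"pics/{n}0.npy",d)
    print(n,vision.camera_params(n))
E
```

```text
total 12
drwxr-xr-x  3 agent agent 4096 Dec  7 06:20 .
drwxr-xr-x 23 root  root  4096 Dec  7 06:20 ..
drwxr-xr-x  2 agent agent 4096 Dec  7 06:20 pics
{'clock': 0.0, 'qpos': array([-1.30380351,  0.62933532,  0.03842622,  1.51839139, -0.02702072,
        0.9962676 , -0.02000665]), 'qd': array([-6.61920082e-05,  1.64630277e-03,  3.92291158e-04, -3.73030689e-04,
       -1.08385712e-04,  9.45156576e-04,  7.20250919e-04]), 'tau': array([-6.44829906e-04, -5.63389528e+01,  1.22560613e+00, -1.93448281e+01,
        1.08657553e-02,  1.02481732e-02, -1.07826955e-05]), 'eef_pos': array([212.09824925, 613.7587521 , 230.38830179]), 'tool_rot': array([-3.13970820e+00, -1.96022166e-06,  2.80879411e+00]), 'force': array([-0.42684514,  0.72759578, -0.65614164]), 'torque': array([-0.0155028 ,  0.02461101,  0.02759882]), 'width': 85.6416124485942}
side {'fx': 427.8928216273289, 'fy': 427.8928216273289, 'cx': 272.2245634797466, 'cy': 204.21675689020927, 'position': array([ 154.91166348, -839.1290816 ,  955.43375341]), 'rotation': array([ 0.79324888, -0.01568801, -0.36137414])}
top {'fx': 534.4108680406812, 'fy': 534.4108680406812, 'cx': 271.2572360389787, 'cy': 207.34325186469536, 'position': array([ 201.35831712,    7.28515298, 1577.80500888]), 'rotation': array([ 0.18959023,  0.00587009, -1.59486919])}
wrist {'fx': 289.5507742769795, 'fy': 289.5507742769795, 'cx': 282.662691362749, 'cy': 212.68860441073474, 'position': array([147.31946613, 636.05601415, 373.31426913]), 'rotation': array([-0.27750439,  0.00176816,  1.23819768])}
```

View pics/top0.png

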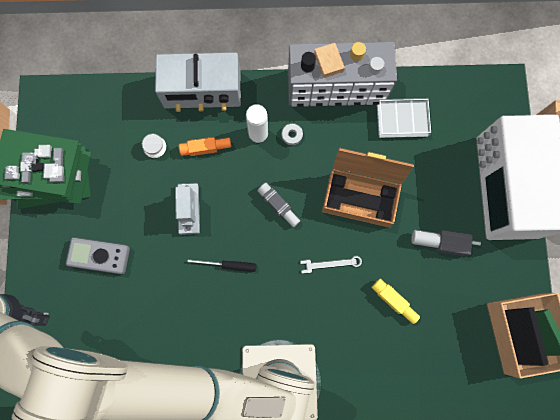

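View pics/side0.png

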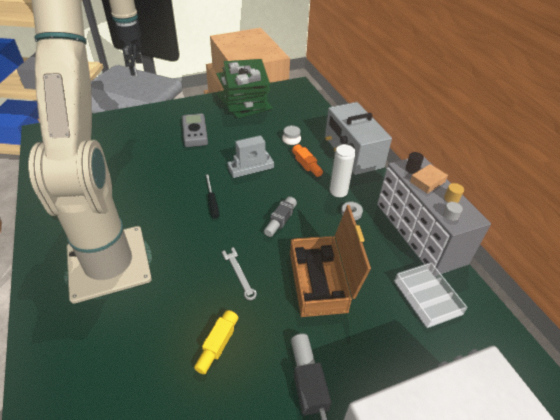

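View pics/wrist0.png

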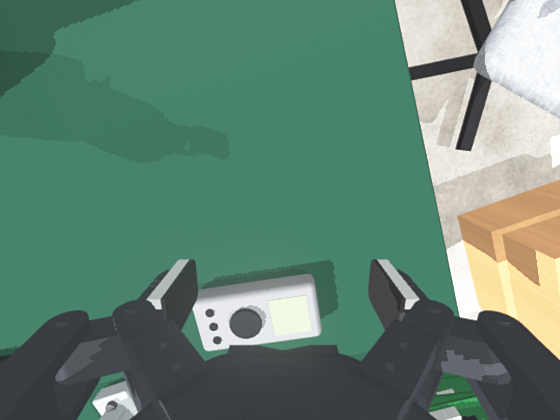

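Candidates for the gauge in the top view: dark/steel part at (278,204), orange look-alike at (205,146), yellow look-alike at (396,300). By the description I choose (278,204) and check it in a crop. Cases: the open one with a lid at (368,190), and a look-alike box at (527,335) that has no lid.

```bash
cat > h.py <<'E'
import numpy as np, cv2
from scipy.spatial.transform import Rotation as R
from cell import ctrl, vision
def cam(n):
    p=vision.camera_params(n)
    return p
def rot(p): return R.from_euler('xyz',p['rotation']).as_matrix()
def rays(p,uv):
    uv=np.atleast_2d(uv).astype(float)
    d=np.stack([(uv[:,0]-p['cx'])/p['fx'],-(uv[:,1]-p['cy'])/p['fy'],-np.ones(len(uv))],1)
    return d@rot(p).T
def on_plane(p,uv,z):
    d=rays(p,uv); t=(z-p['position'][2])/d[:,2]
    return p['position']+d*t[:,None]
def cloud(p,D):
    v,u=np.mgrid[0:D.shape[0],0:D.shape[1]]
    d=rays(p,np.stack([u.ravel(),v.ravel()],1))
    return (p['position']+d*D.reshape(-1,1)).reshape(*D.shape,3)
def proj(p,X):
    c=(np.atleast_2d(X)-p['position'])@rot(p)
    return np.stack([p['cx']+p['fx']*c[:,0]/-c[:,2],p['cy']-p['fy']*c[:,1]/-c[:,2]],1)
E
python3 - <<'E'
from h import *
p=cam('top'); im=cv2.imread('pics/top0.png'); D=np.load('pics/top0.npy')
C=cloud(p,D)
for uv in [(100,330),(250,250),(278,204),(186,190),(349,206),(186,215),(375,155),(345,150),(340,215)]:
    print(uv,C[uv[1],uv[0]].round(1))
cv2.imwrite('pics/c1.png',cv2.resize(im[140:250,150:420],None,fx=2.9,fy=2.9,interpolation=cv2.INTER_CUBIC))
p=cam('side'); D=np.load('pics/side0.npy'); C=cloud(p,D)
im=cv2.imread('pics/side0.png')
cv2.imwrite('pics/c2.png',cv2.resize(im[120:320,215:380],None,fx=3,fy=3,interpolation=cv2.INTER_CUBIC))
for uv in [(150,160),(280,216),(250,150)]: print(uv,C[uv[1],uv[0]].round(1))
E
```

```text
(100, 330) [156.6 510.9   2.8]
(250, 250) [376.9  75.2   3. ]
(278, 204) [505.3 -10.8  43.7]
(186, 190) [538.2 247.5 113.3]
(349, 206) [ 502.1 -224.1    2.1]
(186, 215) [466.4 246.7 115.2]
(375, 155) [ 602.8 -272.6  194.8]
(345, 150) [ 623.  -195.   180.9]
(340, 215) [ 472.1 -193.3   21.1]
(150, 160) [ 1.846e+02  4.180e+02 -1.000e-01]
(280, 216) [502.6 -25.6  36.5]
(250, 150) [498.1 237.6  93.8]
```

View pics/c1.png

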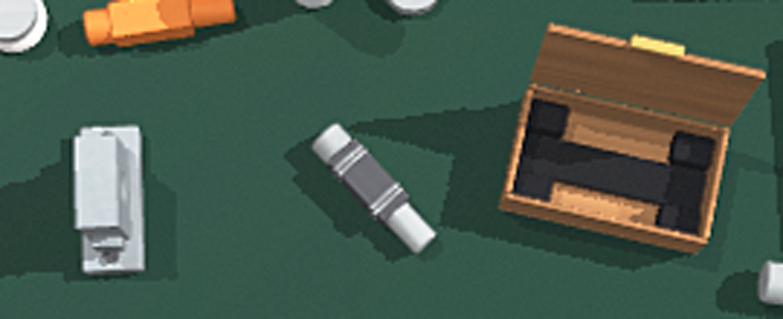

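View pics/c2.png

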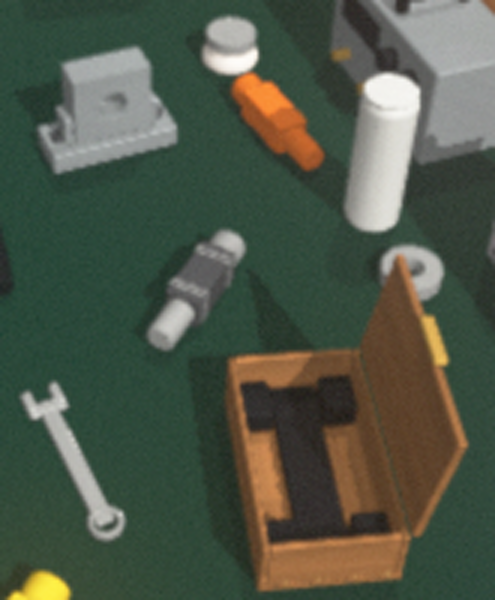

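The crop shows the grey gauge: its long thin go end points to the lower right, about (296,223) in the top view, and the thick no-go end is at about (263,186). The bracket is at (186,195), and its bore face towards the gauge shows in the side view. The lidded case is at (365,195). Next I measure all three roughly.

```bash
python3 - <<'E'
from h import *
p=cam('top'); im=cv2.imread('pics/top0.png'); D=np.load('pics/top0.npy'); C=cloud(p,D)
hsv=cv2.cvtColor(im,cv2.COLOR_BGR2HSV)
Z=C[...,2]
def blob(mask,u0,v0,u1,v1):
    m=np.zeros_like(mask); m[v0:v1,u0:u1]=mask[v0:v1,u0:u1]
    n,l,s,c=cv2.connectedComponentsWithStats(m.astype(np.uint8))
    i=1+np.argmax(s[1:,4]); return l==i
g=blob(((hsv[...,1]<70)&(Z>12)),245,170,310,240)
vu=np.argwhere(g)[:,::-1].astype(np.float32)
print('gauge',g.sum(),cv2.minAreaRect(vu))
W=on_plane(p,vu,24)[:,:2].astype(np.float32); r=cv2.minAreaRect(W);print(r); print(cv2.boxPoints(r))
P=C[g]; print('z',np.percentile(P[:,2],[50,95]))
# bracket: top face
b=blob((Z>100)&(Z<125),165,170,215,245)
r=cv2.minAreaRect(C[b][:,:2].astype(np.float32));print('block',r,np.median(C[b][:,2]))
b=blob((Z>18)&(Z<125)&(hsv[...,1]<70),165,170,215,245)
r=cv2.minAreaRect(C[b][:,:2].astype(np.float32));print('bracket',r)
b=blob((Z>57)&(Z<70),310,140,420,235)
r=cv2.minAreaRect(C[b][:,:2].astype(np.float32));print('case rim',r,cv2.boxPoints(r).round(0).tolist())
l=blob((Z>75),320,140,420,235); Q=C[l]; print('lid',Q.min(0),Q.max(0))
E
```

```text
gauge 654 ((279.0447082519531, 204.88177490234375), (52.45365905761719, 14.243882179260254), 47.29060745239258)
((507.0390625, -13.624252319335938), (157.09580993652344, 42.58057403564453), 40.55971908569336)
[[433.52017  -48.52442 ]
 [461.2078   -80.8741  ]
 [580.558     21.275917]
 [552.87036   53.625595]]
z [35.93463509 43.5478684 ]
block ((503.5267333984375, 255.89093017578125), (90.90129852294922, 41.834224700927734), 1.031067967414856) 111.92301428071619
bracket ((503.757568359375, 255.10791015625), (151.69741821289062, 59.16603469848633), 1.443159818649292)
case rim ((521.2655029296875, -257.01458740234375), (206.197998046875, 127.23723602294922), 75.61759948730469) [[434.0, -341.0], [557.0, -373.0], [608.0, -173.0], [485.0, -141.0]]
lid [ 201.35831712 -375.97822183   75.04889229] [ 628.00435279    7.28515298 1577.80500888]
```

```bash
cat >> h.py <<'E'
def goto(x,y,z,yaw):
    s=ctrl.read_state(); T=R.from_euler('xyz',s['tool_rot']).as_matrix()
    d=T.T@(np.array([x,y,z])-s['eef_pos'])
    dy=(yaw-s['tool_rot'][2]+np.pi)%(2*np.pi)-np.pi
    print('slide',d.round(1),'turn',round(-dy,4),'| at',s['eef_pos'].round(1),'rot',s['tool_rot'].round(4),'F',s['force'].round(1),'w',round(s['width'],1),'t',round(s['clock'],2),'q7',round(s['qpos'][6],2))
E
python3 -c "
from h import *
goto(514.6,-7,200,np.radians(220.6))"
```

```text
slide [-488.7 -488.    31.3] turn -1.0414 | at [212.2 613.9 230.6] rot [-3.1402 -0.      2.8088] F [ 1.2 -0.3 -0.7] w 85.2 t 0.15 q7 -0.02
```

>>> play_rows(slide=[[-44,-44,0],[-88,-88,0],[-132,-132,0],[-176,-176,0],[-220,-220,0]], turn=[-0.1,-0.2,-0.3,-0.4,-0.5], fingers=[1,1,1,1,1])

```text
clock: 0.78
eef_pos: [348.9, 332.2, 230.9]
tool_rot: [-3.14, -0.0, -2.971]
force: [0.9, 0.3, 0.3]
width: 85.2
```

```bash
python3 -c "
from h import *
goto(514.6,-7,200,np.radians(220.6))"
```

```text
slide [-105.7 -362.3   31.4] turn -0.538 | at [348.9 332.2 230.9] rot [-3.1402e+00 -4.0000e-04 -2.9710e+00] F [0.9 0.3 0.3] w 85.2 t 0.78 q7 0.87
```

>>> play_rows(slide=[[-18,-60,0],[-36,-120,5],[-54,-180,10],[-72,-240,15],[-90,-300,20]], turn=[-0.11,-0.22,-0.33,-0.44,-0.538], fingers=[1,1,1,1,1])

```text
clock: 1.4
eef_pos: [487.7, 53.1, 211.4]
tool_rot: [-3.141, -0.001, -2.429]
force: [0.9, 0.6, 0.5]
width: 85.5
```

```bash
python3 -c "
from h import *
goto(514.6,-7,200,np.radians(220.6))"
```

```text
slide [ 18.9 -63.1  11.5] turn 0.0036 | at [487.7  53.1 211.4] rot [-3.1406e+00 -6.0000e-04 -2.4294e+00] F [0.9 0.6 0.5] w 85.5 t 1.4 q7 1.99
```

>>> play_rows(slide=[[10,-32,25],[19,-63,50],[19,-63,60],[19,-63,60]], turn=[0,0,0,0], fingers=[1,1,1,1])

```text
clock: 1.9
eef_pos: [513.6, -6.4, 150.8]
tool_rot: [3.141, -0.002, -2.429]
force: [0.8, 0.6, 0.6]
width: 85.2
```

```bash
cat > gp.py <<'E'
from h import *
import sys
p=cam('wrist'); s=ctrl.read_state()
im,D=vision.get_image('wrist'); cv2.imwrite(sys.argv[1],im); np.save('pics/last.npy',D)
print(s['eef_pos'],s['tool_rot'],p['position'],p['rotation'],s['force'],s['clock'])
C=cloud(p,D); np.save('pics/lastC.npy',C)
E
python3 gp.py pics/w1.png
```

```text
[513.6498472   -6.37566186 150.84314686] [ 3.14077307e+00 -1.81697719e-03 -2.42909791e+00] [462.11452007 -52.54161913 293.66849701] [-2.75571153e-01 -9.82933720e-04  2.28355553e+00] [0.83278126 0.62655018 0.56994057] 1.9
```

View pics/w1.png

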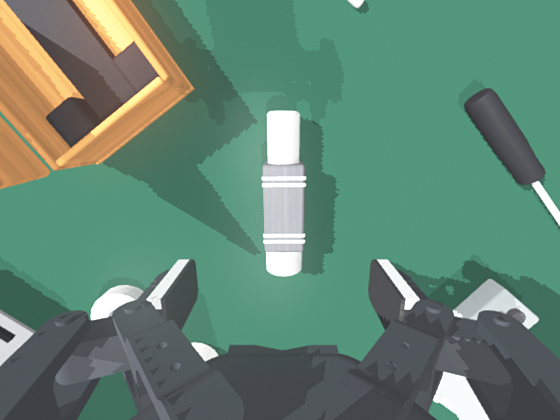

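The gauge stands upright in the wrist image. The go plug spans rows 112–165, the handle rows 165–250 at columns 264–304, and the no-go end runs to row 275. Next I measure its axis and centre.

```bash
python3 - <<'E'
from h import *
import json
C=np.load('pics/lastC.npy'); im=cv2.imread('pics/w1.png')
p=cam('wrist')
W=C[105:285,250:320].reshape(-1,3)
m=W[:,2]>10; W=W[m]
print('bench z',np.median(C[105:285,330:345,2]))
# side profile
r=cv2.minAreaRect(W[:,:2].astype(np.float32)); print('all',r,len(W))
T=W[W[:,2]>34.5]; print('z top',np.percentile(T[:,2],[5,50,95]))
r=cv2.minAreaRect(T[:,:2].astype(np.float32)); print('handle top',r)
# colour: handle edges by plane z=38
g=cv2.cvtColor(im,cv2.COLOR_BGR2HSV)
mask=((g[...,1]<60)).astype(np.uint8); mask[:105]=0;mask[285:]=0;mask[:,:250]=0;mask[:,320:]=0
for lo,hi,z in [(170,246,38),(118,160,28)]:
  L=[];Rr=[]
  for v in range(lo,hi):
    u=np.where(mask[v])[0]; L.append((u.min(),v)); Rr.append((u.max(),v))
  c=(np.array(L)+np.array(Rr))/2.; P=on_plane(p,c,z); w=np.linalg.norm(on_plane(p,L,z)-on_plane(p,Rr,z),axis=1)
  f=cv2.fitLine(P[:,:2].astype(np.float32),cv2.DIST_HUBER,0,.01,.01).ravel(); print(f,np.degrees(np.arctan2(f[1],f[0])),'width',np.median(w),P.mean(0))
v=np.where(mask[:,283])[0]; print(v.min(),v.max(), on_plane(p,[(283,v.min()),(283,v.max())],19))
col=g[:,284,2].astype(int); print([(i,col[i]) for i in range(105,280,1)][::2])
E
```

```text
bench z 0.052544624544765384
all ((507.2496337890625, -12.730003356933594), (154.03143310546875, 38.19396209716797), 41.024070739746094) 6160
z top [35.70364234 37.88448339 39.19444229]
handle top ((508.9696044921875, -11.182197570800781), (149.18849182128906, 38.08616638183594), 40.88380813598633)
[  0.75254166   0.6585446  513.6247      -6.8214583 ] 41.18897 width 37.390424269571085 [513.62469994  -6.82145843  38.        ]
[  0.75565565   0.65496916 468.07333    -46.768444  ] 40.91731 width 28.67622221385334 [467.50396579 -47.17906738  28.        ]
110 276 [[448.88761409 -63.38330952  19.        ]
 [573.73497876  44.82930803  19.        ]]
[(105, np.int64(140)), (107, np.int64(140)), (109, np.int64(137)), (111, np.int64(255)), (113, np.int64(255)), (115, np.int64(255)), (117, np.int64(255)), (119, np.int64(255)), (121, np.int64(255)), (123, np.int64(255)), (125, np.int64(255)), (127, np.int64(255)), (129, np.int64(255)), (131, np.int64(255)), (133, np.int64(255)), (135, np.int64(255)), (137, np.int64(255)), (139, np.int64(255)), (141, np.int64(255)), (143, np.int64(255)), (145, np.
[... 786 characters left out ...]
7, np.int64(213)), (219, np.int64(213)), (221, np.int64(213)), (223, np.int64(212)), (225, np.int64(213)), (227, np.int64(212)), (229, np.int64(213)), (231, np.int64(211)), (233, np.int64(220)), (235, np.int64(255)), (237, np.int64(242)), (239, np.int64(219)), (241, np.int64(255)), (243, np.int64(243)), (245, np.int64(208)), (247, np.int64(210)), (249, np.int64(211)), (251, np.int64(179)), (253, np.int64(255)), (255, np.int64(255)), (257, np.int64(255)), (259, np.int64(255)), (261, np.int64(255)), (263, np.int64(255)), (265, np.int64(255)), (267, np.int64(255)), (269, np.int64(255)), (271, np.int64(255)), (273, np.int64(255)), (275, np.int64(255)), (277, np.int64(156)), (279, np.int64(159))]
```

```bash
python3 -c "
from h import *
goto(514.8,-6.2,0,np.radians(221.0))"
```

```text
slide [ -0.4  -0.7 151.6] turn -0.002 | at [514.1  -5.9 151.6] rot [-3.1415e+00 -6.0000e-04 -2.4280e+00] F [-0.6 -0.2  0.6] w 85.2 t 1.95 q7 2.09
```

>>> play_rows(slide=[[-0.5,-0.5,50],[-0.5,-0.5,100],[-0.5,-0.5,130],[-0.5,-0.5,150],[-0.5,-0.5,151]], turn=[0,0,0,0,0], fingers=[1,1,1,1,1])

```text
clock: 2.58
eef_pos: [514.3, -4.4, 0.2]
tool_rot: [3.14, -0.001, -2.426]
force: [0.2, -0.1, 0.7]
width: 85.1
```

```bash
python3 -c "
from h import *
goto(514.8,-6.2,0,np.radians(221.0))"
```

```text
slide [ 0.8 -1.6  0.2] turn 0.0003 | at [ 5.143e+02 -4.400e+00  2.000e-01] rot [ 3.1404e+00 -1.2000e-03 -2.4257e+00] F [ 0.2 -0.1  0.7] w 85.1 t 2.58 q7 2.03
```

Close to the target, and the jaws will centre the gauge. Now I close them.

>>> play_rows(slide=[[0.5,-1,0],[0.5,-1,0],[0.5,-1,0],[0.5,-1,0],[0.5,-1,0]], turn=[0,0,0,0,0], fingers=[0,0,0,0,0])

```text
clock: 3.2
eef_pos: [515.2, -5.3, 1.4]
tool_rot: [3.141, 0.0, -2.426]
force: [-1.8, 0.4, 6.2]
width: 37.1
```

```bash
python3 -c "
from h import *
goto(514.8,-6.2,0,np.radians(221.0))"
```

```text
slide [ 0.9 -0.4  1.4] turn 0.0004 | at [515.2  -5.3   1.4] rot [ 3.1413e+00  2.0000e-04 -2.4257e+00] F [-1.8  0.4  6.2] w 37.1 t 3.2 q7 2.03
```

>>> play_rows(slide=[[0,0,-5],[0,0,-25],[0,0,-60],[0,0,-100],[0,0,-110]], turn=[0,0,0,0,0], fingers=[0,0,0,0,0])

```text
clock: 3.82
eef_pos: [516.6, -5.5, 113.7]
tool_rot: [-3.139, 0.003, -2.426]
force: [0.6, 0.3, -3.1]
width: 37.1
```

```bash
python3 gp.py pics/w2.png; python3 -c "
from h import *
im,_=vision.get_image('side');cv2.imwrite('pics/s2.png',im)
goto(503.7,60,100,np.radians(91.2))"
```

```text
[516.56764852  -5.48368101 113.70452065] [-3.13913679  0.00348204 -2.42607579] [464.28968578 -51.96916817 256.17639046] [-0.28088196  0.00232172  2.2865384 ] [ 0.56742054  0.34157756 -3.05050602] 3.825
slide [-34.   57.3  12.2] turn 2.2654 | at [515.7  -5.6 112.2] rot [-3.1406e+00  1.6000e-03 -2.4260e+00] F [ 0.4 -0.5 -2.2] w 37.1 t 3.92 q7 2.07
```

View pics/w2.png

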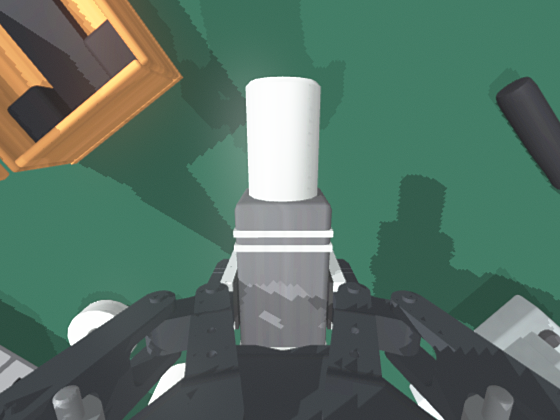

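View pics/s2.png

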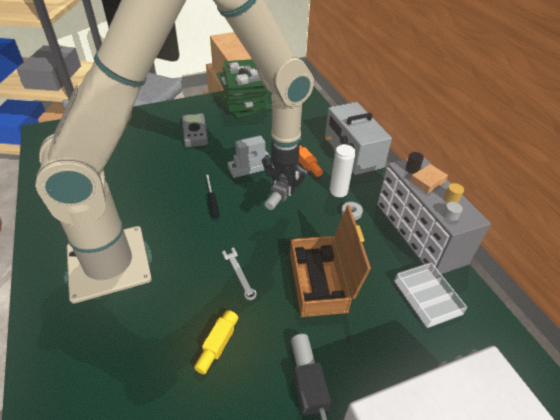

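The gauge is held straight: go plug at columns 247–320, rows 78–198, and handle shoulder at about row 198. Next I measure its pose in the tool frame.

```bash
cat > hand.py <<'E'
from h import *
import sys
def inhand(C,eef,rot_):
    T=R.from_euler('xyz',rot_).as_matrix()
    L=(C-eef)@T   # tool coords
    x,y,z=L[...,0],L[...,1],L[...,2]
    m=(x>25)&(x<100)&(abs(y)<25)&(z>-60)&(z<30)
    P=L[m]
    pl=P[(P[:,0]>50)]
    # ridge of plug: fit circle radius15 per slice -> axis y,z
    out=[]
    for a in range(52,84,4):
        S=pl[(pl[:,0]>a)&(pl[:,0]<a+4)]
        if len(S)<30: continue
        A=np.c_[2*S[:,1:3],np.ones(len(S))]; b=(S[:,1:3]**2).sum(1)
        # fixed radius fit
        from scipy.optimize import least_squares
        f=least_squares(lambda c:np.hypot(S[:,1]-c[0],S[:,2]-c[1])-15,[0,S[:,2].min()+15],loss='soft_l1').x
        out.append((a+2,*f))
    out=np.array(out); print(out.round(2))
    ky=np.polyfit(out[:,0],out[:,1],1); kz=np.polyfit(out[:,0],out[:,2],1)
    print('y slope/at0',ky.round(4),'z slope/at0',kz.round(4),'tip x',np.percentile(pl[:,0],[98,99.5,100]).round(1))
    return P
if __name__=='__main__':
    pass
E
python3 - <<'E'
from hand import *
C=np.load('pics/lastC.npy')
eef=np.array([516.56764852,-5.48368101,113.70452065]);rt=[-3.13913679,0.00348204,-2.42607579]
P=inhand(C,eef,rt)
# consistent camera->tool transform check: handle top
h=P[(P[:,0]>30)&(P[:,0]<40)]; print('handle top z',np.percentile(h[:,2],[2,25,50]), 'y',np.percentile(h[:,1],[1,99]))
top=P[(P[:,0]>36)&(P[:,0]<56)&(abs(P[:,1])<6)]
for a in range(36,56): 
    q=top[(top[:,0]>a)&(top[:,0]<a+1)]; print(a,len(q),np.median(q[:,2]).round(1) if len(q) else None,end='; ')
E
```

```text
[[ 54.    -1.14 -17.39]
 [ 58.    -1.19 -17.41]
 [ 62.    -1.16 -17.39]
 [ 66.    -1.15 -17.44]
 [ 70.    -1.18 -17.44]
 [ 74.    -1.14 -17.42]
 [ 78.    -1.17 -17.44]
 [ 82.    -1.16 -17.41]]
y slope/at0 [ 1.0000e-04 -1.1687e+00] z slope/at0 [-1.10000e-03 -1.73446e+01] tip x [87.  87.7 88.1]
handle top z [-37.90534645 -37.10673262 -36.67746127] y [-19.82928282  17.53885344]
36 81 -36.7; 37 81 -36.6; 38 86 -36.7; 39 79 -36.7; 40 94 -36.4; 41 91 -35.8; 42 139 -34.5; 43 81 -32.2; 44 78 -32.0; 45 74 -32.0; 46 73 -31.9; 47 74 -32.0; 48 80 -31.7; 49 75 -32.1; 50 86 -31.8; 51 74 -32.1; 52 84 -31.8; 53 78 -31.9; 54 89 -32.0; 55 81 -31.8;
```

>>> play_rows(slide=[[-6,10,2],[-12,20,4],[-18,30,6],[-26,44,9],[-34,57,12]], turn=[0.18,0.36,0.54,0.72,0.9], fingers=[0,0,0,0,0])

```text
clock: 4.55
eef_pos: [502.5, 59.9, 98.4]
tool_rot: [-3.14, -0.001, 2.951]
force: [-0.8, 0.3, -2.9]
width: 37.4
```

>>> play_rows(slide=[[0,0,0],[0,0,0],[0,0,0],[0,0,0],[0,0,0]], turn=[0.18,0.36,0.54,0.72,0.9], fingers=[0,0,0,0,0])

```text
clock: 5.18
eef_pos: [501.2, 59.5, 96.7]
tool_rot: [-3.136, 0.0, 2.045]
force: [-0.6, 0.5, -3.2]
width: 37.3
```

```bash
python3 -c "
from h import *
goto(503.7,100,100,np.radians(91.2))"
```

```text
slide [34.9 20.7 -3.4] turn 0.4536 | at [501.2  59.5  96.7] rot [-3.1364e+00  2.0000e-04  2.0454e+00] F [-0.6  0.5 -3.2] w 37.3 t 5.17 q7 0.74
```

>>> play_rows(slide=[[12,7,10],[24,14,20],[35,20,35],[35,20,43],[35,20,43]], turn=[0.18,0.36,0.4536,0.4536,0.4536], fingers=[0,0,0,0,0])

```text
clock: 5.8
eef_pos: [501.8, 98.6, 52.5]
tool_rot: [-3.134, 0.004, 1.593]
force: [0.0, -0.3, -1.5]
width: 37.3
```

```bash
python3 gp.py pics/w3.png; python3 -c "
from h import *
im,D=vision.get_image('side');cv2.imwrite('pics/s3.png',cv2.resize(im[100:260,200:360],None,fx=3.5,fy=3.5,interpolation=cv2.INTER_CUBIC))
goto(503.7,100,52.6,np.radians(91.2))"
```

```text
[501.81406547  98.63588522  52.45336418] [-3.13449819  0.00409329  1.5927958 ] [502.12806089 168.03303846 194.89448496] [-0.28211199  0.00749326  0.02222593] [ 0.00258363 -0.33441151 -1.47253588] 5.8
slide [1.4 0.9 1. ] turn -0.0003 | at [502.8  98.6  53.6] rot [-3.1369  0.0033  1.5914] F [ 0.3  0.2 -2.2] w 37.3 t 5.9 q7 0.41
```

View pics/w3.png

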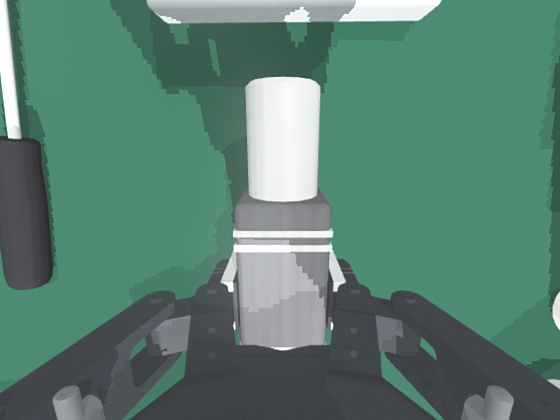

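View pics/s3.png

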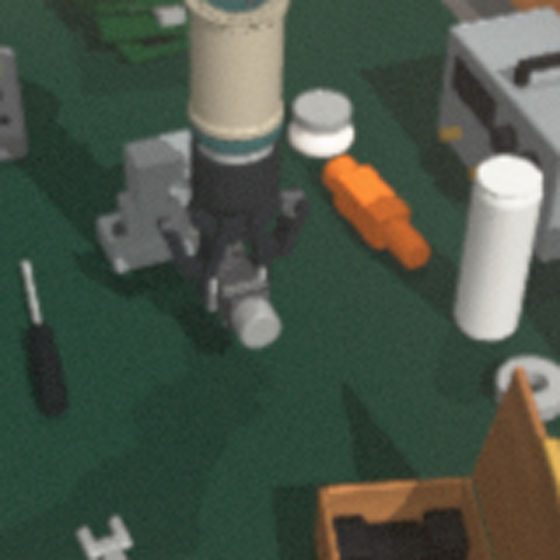

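The wrist view shows the go plug at columns 247–320 and the bracket foot's edge along rows 0–20 ahead, roughly square to it. I move closer to measure the two against each other.

>>> play_rows(slide=[[12,0.5,0.5],[24,1,0.5],[32,1,0.5],[32,1,0.5]], turn=[0,0,0,0], fingers=[0,0,0,0])

```text
clock: 6.4
eef_pos: [503.0, 132.0, 53.0]
tool_rot: [-3.137, 0.003, 1.594]
force: [-0.5, 0.7, -2.0]
width: 37.5
```

```bash
python3 gp.py pics/w4.png; python3 -c "
from h import *
goto(503.7,132,52.6,np.radians(91.2))"
```

```text
[503.02480303 131.9576001   52.9805413 ] [-3.13689849e+00  2.79409808e-03  1.59374040e+00] [502.9373639  201.15038024 195.50201081] [-0.2807988   0.00513494  0.02311384] [-0.48807122  0.71191294 -2.03591379] 6.4
slide [0.9 0.6 0.4] turn 0.001 | at [503.1 131.1  53. ] rot [-3.137   0.0034  1.5927] F [ 0.2 -0.1 -2.3] w 37.1 t 6.45 q7 0.36
```

View pics/w4.png

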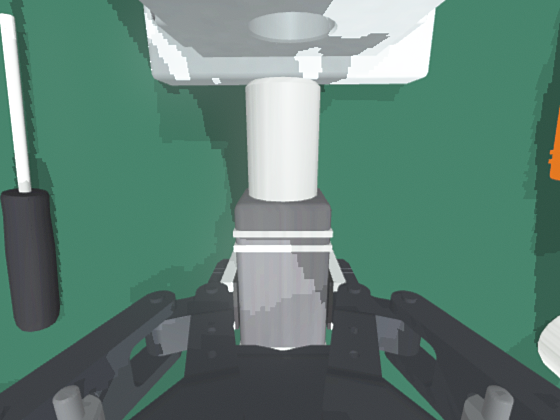

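```bash
cat > rel.py <<'E'
from h import *
from scipy.optimize import least_squares
C=np.load('pics/lastC.npy')
P=C.reshape(-1,3); P=P[np.isfinite(P).all(1)]
yy=P[:,1]
# approx gauge axis frame
s=ctrl.read_state(); T=R.from_euler('xyz',s['tool_rot']).as_matrix()
L=(P-s['eef_pos'])@T
pl=P[(L[:,0]>52)&(L[:,0]<84)&(abs(L[:,1])<20)&(L[:,2]<-5)&(L[:,2]>-45)]
# cylinder fit fixed radius: axis x=a+b*(y-y0), z=c+d*(y-y0)
y0=pl[:,1].mean()
def res(q):
    d=np.array([q[1],1,q[3]]); d/=np.linalg.norm(d)
    v=pl-[q[0],y0,q[2]]; return np.linalg.norm(np.cross(v,d),axis=1)-15
f=least_squares(res,[pl[:,0].mean(),0,pl[:,2].max()-15,0],loss='soft_l1').x
print('gauge axis x at y=%.1f: %.2f dx/dy %.4f z %.2f dz/dy %.4f'%(y0,*f), 'n',len(pl))
tip=P[(L[:,0]>80)&(L[:,0]<95)&(abs(L[:,1])<14)&(L[:,2]<-20)&(L[:,2]>-40)][:,1]
print('tip y',np.percentile(tip,[98,99.5,100]).round(1))
print('bench z',np.median(P[(P[:,2]<8)&(P[:,2]>-8)][:,2]))
fa=P[(P[:,1]>226)&(P[:,1]<250)&(P[:,2]>35)&(P[:,2]<108)&(abs(P[:,0]-503)<42)]
k=(abs(fa[:,0]-503)>20)
g=least_squares(lambda q:fa[k][:,1]-q[0]-q[1]*(fa[k][:,0]-503)-q[2]*(fa[k][:,2]-70),[236,0,0],loss='soft_l1').x
print('face y at x=503,z=70: %.2f slope dy/dx %.4f dy/dz %.4f'%tuple(g),k.sum())
E
python3 rel.py; python3 - <<'E'
from h import *
C=np.load('pics/lastC.npy'); im=cv2.imread('pics/w4.png')
cv2.imwrite('pics/w4c.png',cv2.resize(im[0:100,130:450],None,fx=2.5,fy=2.5,interpolation=cv2.INTER_CUBIC))
# depth map of face: points behind face
for v in range(0,60,4):
    r=C[v,200:380]; print(v, r[::12].round(0)[:,1].astype(int).tolist(), r[90].round(0).tolist())
E
```

```text
gauge axis x at y=199.8: 502.16 dx/dy -0.0227 z 70.18 dz/dy -0.0041 n 6317
tip y [219.  219.2 219.3]
bench z 0.08743159802978084
face y at x=503,z=70: 237.76 slope dy/dx 0.0300 dy/dz -0.0009 6299
0 [237, 237, 237, 238, 237, 238, 237, 238, 237, 238, 238, 238, 238, 238, 238] [504.0, 238.0, 96.0]
4 [237, 237, 237, 237, 238, 237, 238, 238, 237, 238, 238, 238, 238, 238, 238] [504.0, 238.0, 93.0]
8 [237, 237, 237, 237, 201, 238, 237, 237, 238, 238, 238, 238, 238, 239, 239] [504.0, 238.0, 90.0]
12 [237, 238, 237, 237, 238, 237, 237, 249, 249, 238, 238, 238, 239, 238, 238] [504.0, 249.0, 54.0]
16 [237, 237, 237, 237, 237, 245, 247, 247, 248, 247, 246, 238, 238, 239, 238] [504.0, 248.0, 54.0]
20 [237, 237, 237, 237, 238, 244, 245, 246, 246, 246, 245, 242, 238, 238, 239] [504.0, 246.0, 54.0]
24 [237, 237, 201, 237, 240, 243, 244, 245, 245, 244, 243, 241, 238, 239, 238] [504.0, 244.0, 54.0]
28 [237, 237, 237, 237, 238, 241, 242, 243, 243, 243, 242, 240, 239, 238, 238] [504.0, 243.0, 53.0]
32 [237, 237, 237, 237, 238, 240, 241, 241, 241, 241, 240, 239, 239, 238, 239] [504.0, 242.0, 53.0]
36 [237, 237, 237, 237, 237, 238, 239, 240, 240, 239, 239, 238, 239, 239, 239] [505.0, 240.0, 53.0]
40 [237, 237, 237, 237, 237, 237, 238, 239, 239, 238, 238, 238, 238, 239, 238] [505.0, 239.0, 52.0]
44 [237, 237, 237, 237, 237, 237, 237, 238, 238, 238, 238, 238, 239, 239, 239] [505.0, 238.0, 49.0]
48 [236, 237, 237, 237, 237, 237, 238, 238, 238, 238, 238, 239, 239, 239, 239] [505.0, 238.0, 44.0]
52 [237, 237, 237, 237, 237, 237, 238, 237, 238, 238, 238, 238, 239, 239, 239] [505.0, 238.0, 35.0]
56 [237, 237, 237, 237, 237, 237, 238, 238, 238, 238, 239, 239, 239, 239, 239] [505.0, 238.0, 26.0]
```

View pics/w4c.png

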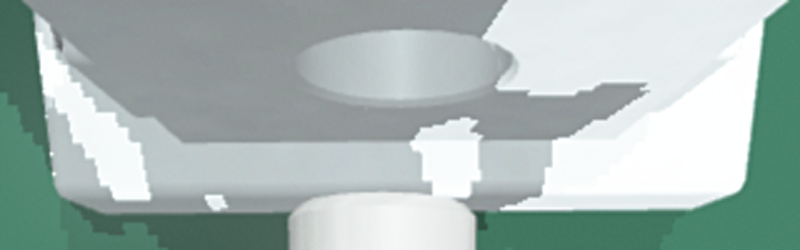

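The bore mouth shows clearly at crop (405,68), which is about pixel (292,27). I fit the bore cylinder from depth.

```bash
cat >> rel.py <<'E'
sl=g[1]
b=P[(P[:,1]>g[0]+sl*(P[:,0]-503)+2.5)&(P[:,1]<g[0]+36)&(abs(P[:,0]-504)<18)&(P[:,2]>50)&(P[:,2]<85)]
def rb(q,s):
    d=np.array([-s,1,0]); d/=np.linalg.norm(d)
    v=b-[q[0],g[0],q[1]]; return np.linalg.norm(np.cross(v,d),axis=1)-16.5
h=least_squares(rb,[504,70],args=(sl,),loss='soft_l1'); print('bore at face: x %.2f z %.2f'%tuple(h.x),'n',len(b),'rms',np.sqrt((h.fun**2).mean()))
gx=f[0]+f[1]*(g[0]-y0); gz=f[2]+f[3]*(g[0]-y0)
print('gauge at face plane: x %.2f z %.2f -> need dx %.2f dz %.2f, yaw change %.4f'%(gx,gz,h.x[0]-gx,h.x[1]-gz,sl+f[1]), 'gap tip-face',g[0]-np.percentile(tip,99.5))
E
python3 rel.py; python3 - <<'E'
from h import *
C=np.load('pics/lastC.npy').reshape(-1,3)
# foot edges
P=C[(C[:,2]>20)&(C[:,2]<30)&(C[:,1]>222)&(C[:,1]<237)&(abs(C[:,0]-503)<90)]
print('foot x',np.percentile(P[:,0],[0.5,99.5]),'mid',np.percentile(P[:,0],[.5,99.5]).mean(), 'ymin',np.percentile(P[:,1],1))
E
```

```text
gauge axis x at y=199.8: 502.16 dx/dy -0.0227 z 70.18 dz/dy -0.0041 n 6317
tip y [219.  219.2 219.3]
bench z 0.08743159802978084
face y at x=503,z=70: 237.76 slope dy/dx 0.0300 dy/dz -0.0009 6299
bore at face: x 504.50 z 70.17 n 1544 rms 0.6095731867746323
gauge at face plane: x 501.30 z 70.03 -> need dx 3.21 dz 0.14, yaw change 0.0074 gap tip-face 18.581718474059215
foot x [431.39274388 577.10072325] mid 504.24673356465473 ymin 226.19558689195537
```

>>> play_rows(slide=[[2,2,0],[5,4,0],[5,4,0],[5,4,0]], turn=[-0.0074,-0.0074,-0.0074,-0.0074], fingers=[0,0,0,0])

```text
clock: 6.95
eef_pos: [506.9, 136.0, 52.9]
tool_rot: [-3.137, 0.003, 1.6]
force: [-0.6, -0.6, -2.6]
width: 37.4
```

```bash
python3 gp.py pics/w5.png; python3 rel.py
```

```text
[506.9450627  135.98831743  52.93506827] [-3.13681859  0.00348963  1.5998865 ] [506.42087662 205.27503955 195.41261461] [-0.28149102  0.00521327  0.0292565 ] [-0.56081241 -0.59859269 -2.6486355 ] 6.95
gauge axis x at y=204.7: 505.64 dx/dy -0.0266 z 70.10 dz/dy -0.0061 n 6364
tip y [223.  223.3 223.5]
bench z 0.09336950868285498
face y at x=503,z=70: 237.75 slope dy/dx 0.0300 dy/dz -0.0008 7857
bore at face: x 504.48 z 70.16 n 1270 rms 0.6375970986507791
gauge at face plane: x 504.76 z 69.90 -> need dx -0.28 dz 0.26, yaw change 0.0034 gap tip-face 14.448164302359743
```

>>> play_rows(slide=[[4,0,-0.3],[10,0,-0.3],[15,0,-0.3],[20,0,-0.3],[22,0,-0.3]], turn=[-0.003,-0.003,-0.003,-0.003,-0.003], fingers=[0,0,0,0,0])

```text
clock: 7.62
eef_pos: [506.2, 158.6, 53.1]
tool_rot: [-3.137, 0.003, 1.604]
force: [0.6, 0.1, -2.3]
width: 37.1
```

```bash
python3 gp.py pics/w6.png; python3 rel.py; python3 -c "
from h import *
goto(505,196,53,1.603)"
```

```text
[506.18247128 158.57976761  53.13282389] [-3.13672677  0.00329946  1.60356831] [505.41707917 227.8412987  195.60678455] [-0.28132429  0.0053047   0.03297559] [ 0.60517349  0.09961993 -2.27223476] 7.625
gauge axis x at y=226.2: 504.60 dx/dy -0.0390 z 70.47 dz/dy 0.0302 n 5940
slide [37.3  0.1 -0. ] turn 0.0006 | at [506.2 158.7  53.1] rot [-3.1367  0.0032  1.6036] F [ 0.9  1.  -2.1] w 37.6 t 7.67 q7 0.31Traceback (most recent call last):
  File "rel.py", line 18, in <module>
    print('tip y',np.percentile(tip,[98,99.5,100]).round(1))
                  ~~~~~~~~~~~~~^^^^^^^^^^^^^^^^^^^
    return _quantile_unchecked(
        a, q, axis, out, overwrite_input, method, keepdims, weights)
    return _ureduce(a,
                    func=_quantile_ureduce_func,
    ...<5 lines>...
                    overwrite_input=overwrite_input,
                    method=method)
    r = func(a, **kwargs)
    result = _quantile(arr,
                       quantiles=q,
    ...<2 lines>...
                       out=out,
                       weights=wgt)
    slices_having_nans = np.isnan(arr[-1, ...])
                                  ~~~^^^^^^^^^
IndexError: index -1 is out of bounds for axis 0 with size 0
```

View pics/w6.png

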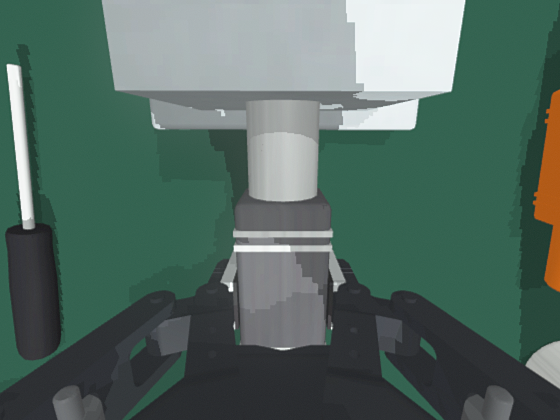

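The tip is inside the bore, about 8 mm, with no contact force. I continue.

>>> play_rows(slide=[[6,0,0],[12,0,0],[18,0,0],[24,0,0],[29,0,0]], turn=[0,0,0,0,0], fingers=[0,0,0,0,0])

```text
clock: 8.3
eef_pos: [505.2, 188.2, 53.0]
tool_rot: [-3.137, 0.003, 1.604]
force: [0.0, -0.3, -2.5]
width: 37.3
```

>>> play_rows(slide=[[2,0,0],[4,0,0],[5,0,0],[5,0,0]], turn=[0,0,0,0], fingers=[0,0,0,0])

```text
clock: 8.8
eef_pos: [505.0, 193.1, 53.0]
tool_rot: [-3.137, 0.003, 1.604]
force: [-0.4, -0.9, -3.2]
width: 37.5
```

```bash
python3 gp.py pics/w7.png; python3 - <<'E'
from h import *
C=np.load('pics/lastC.npy'); P=C.reshape(-1,3)
# shoulder: handle top points front edge
s=ctrl.read_state(); T=R.from_euler('xyz',s['tool_rot']).as_matrix()
L=(C-s['eef_pos'])@T
for v in range(150,215,3): print(v,C[v,284].round(1),end=' ')
E
```

```text
[505.00446551 193.09411969  52.99416073] [-3.13669214  0.00320688  1.60382537] [504.24641486 262.33104354 195.4807617 ] [-0.28124259  0.0053292   0.0332071 ] [-0.4024491  -0.90925185 -3.22089471] 8.8
150 [504.4 256.7 112.6] 153 [504.4 255.9 112.5] 156 [504.4 254.9 111.2] 159 [504.5 254.1 111.9] 162 [504.5 253.3 111.7] 165 [504.5 252.2 110.4] 168 [504.5 251.8 113.7] 171 [504.6 250.9 113.1] 174 [504.6 250.  113.1] 177 [504.6 249.  112. ] 180 [504.7 248.  111.5] 183 [504.7 247.3 112.1] 186 [504.7 246.3 112. ] 189 [504.8 245.5 112.1] 192 [504.8 244.7 112.6] 195 [504.8 243.7 112.4] 198 [504.8 242.8 112.4] 201 [504.9 241.9 112.4] 204 [504.9 241.  112.3] 207 [504.9 239.9 111.6] 210 [505.  238.9 111.3] 213 [505.  238.2 112.2]
```

View pics/w7.png

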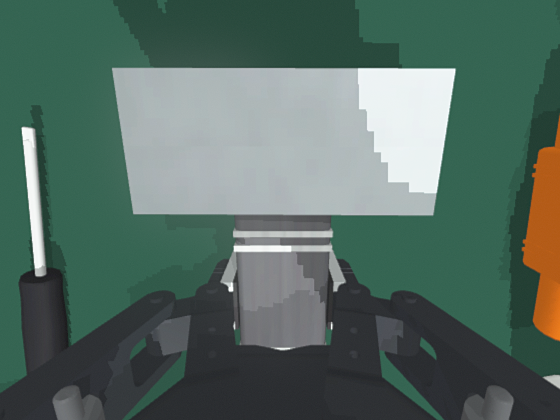

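>>> play_rows(slide=[[1,0,0],[1.5,0,0],[2,0,0],[2,0,0],[2,0,0]], turn=[0,0,0,0,0], fingers=[0,0,0,0,0])

```text
clock: 9.48
eef_pos: [505.0, 195.0, 53.0]
tool_rot: [-3.137, 0.003, 1.604]
force: [-0.4, 0.6, -2.4]
width: 37.5
```

>>> play_rows(slide=[[0.5,0,0],[1,0,0],[1,0,0]], turn=[0,0,0], fingers=[0,0,0])

```text
clock: 9.85
eef_pos: [505.0, 195.5, 53.0]
tool_rot: [-3.137, 0.004, 1.603]
force: [-0.7, -1.9, -1.7]
width: 37.4
```

>>> play_rows(slide=[[0.7,0,0],[0.7,0,0],[0.7,0,0]], turn=[0,0,0], fingers=[0,0,0])

```text
clock: 10.22
eef_pos: [504.9, 195.6, 53.0]
tool_rot: [-3.137, 0.005, 1.603]
force: [-0.4, -4.1, -2.4]
width: 37.3
```

The shoulder has met the face: the force along y is -4 N and the arm has stopped. Now I draw the gauge out.

>>> play_rows(slide=[[-10,0,0],[-25,0,0],[-40,0,0],[-55,0,0],[-65,0,0]], turn=[0,0,0,0,0], fingers=[0,0,0,0,0])

```text
clock: 10.85
eef_pos: [507.1, 129.0, 53.4]
tool_rot: [-3.137, 0.005, 1.601]
force: [1.0, -0.6, -3.0]
width: 37.2
```

>>> play_rows(slide=[[-3,0,-20],[-3,0,-50],[0,0,-80],[0,0,-92],[0,0,-92]], turn=[0,0,0,0,0], fingers=[0,0,0,0,0])

```text
clock: 11.48
eef_pos: [507.8, 129.5, 145.7]
tool_rot: [-3.138, 0.004, 1.602]
force: [-0.6, -0.0, -3.2]
width: 37.4
```

```bash
python3 -c "
from h import *
goto(499.9,370,145,1.601)"
```

```text
slide [240.6  -0.5  -0.3] turn 0.0005 | at [507.8 129.5 145.7] rot [-3.1378  0.0042  1.6015] F [-0.6 -0.  -3.2] w 37.4 t 11.47 q7 0.26
```

>>> play_rows(slide=[[40,0,0],[90,0,0],[145,0,0],[200,0,0],[240,0,0]], turn=[0,0,0,0,0], fingers=[0,0,0,0,0])

```text
clock: 12.1
eef_pos: [498.7, 372.0, 142.5]
tool_rot: [-3.135, 0.005, 1.604]
force: [-0.2, -0.7, -1.7]
width: 37.1
```

```bash
python3 -c "
from h import *
goto(499.9,368,52.8,1.601)"
```

```text
slide [-3.6  1.6 89.7] turn 0.0031 | at [498.7 372.  142.5] rot [-3.1351  0.0048  1.6041] F [-0.2 -0.7 -1.7] w 37.1 t 12.1 q7 -0.15
```

>>> play_rows(slide=[[-1,1,30],[-2,1,60],[-3.5,1.2,85],[-3.5,1.2,90],[-3.5,1.2,90]], turn=[0.003,0.003,0.003,0.003,0.003], fingers=[0,0,0,0,0])

```text
clock: 12.72
eef_pos: [499.4, 367.7, 51.9]
tool_rot: [-3.134, 0.005, 1.601]
force: [0.2, 0.1, -1.9]
width: 37.5
```

```bash
python3 -c "
from h import *
im,_=vision.get_image('top');cv2.imwrite('pics/t8.png',cv2.resize(im[130:260,60:250],None,fx=4,fy=4,interpolation=cv2.INTER_CUBIC))
goto(499.9,350,52.8,1.601)"; python3 gp.py pics/w8.png
```

```text
slide [-18.1  -0.6   0. ] turn -0.0001 | at [499.9 368.1  52.7] rot [-3.1356  0.0047  1.6009] F [ 0.7 -1.2 -2.3] w 37.7 t 12.78 q7 -0.08
[499.91124513 368.06297118  52.74095714] [-3.13562217  0.00466554  1.60085053] [499.46184142 437.55193363 195.13181364] [-0.28266728  0.00643717  0.03024902] [ 0.66904181 -1.23798156 -2.26364996] 12.775
```

View pics/t8.png

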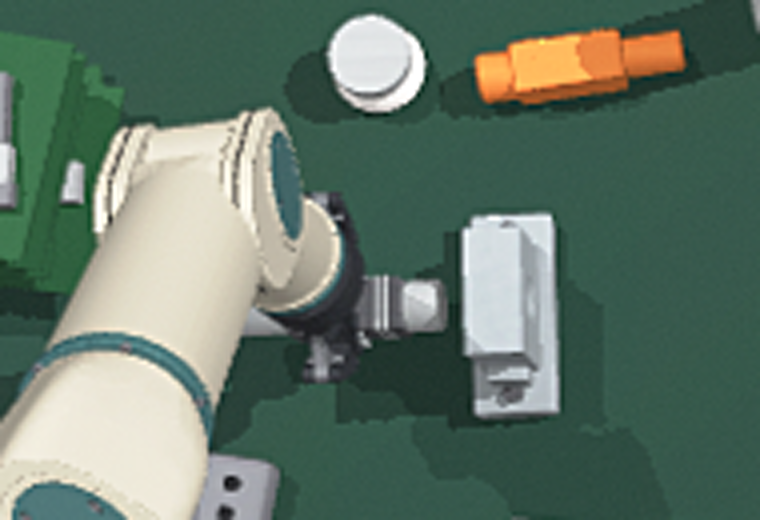

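View pics/w8.png

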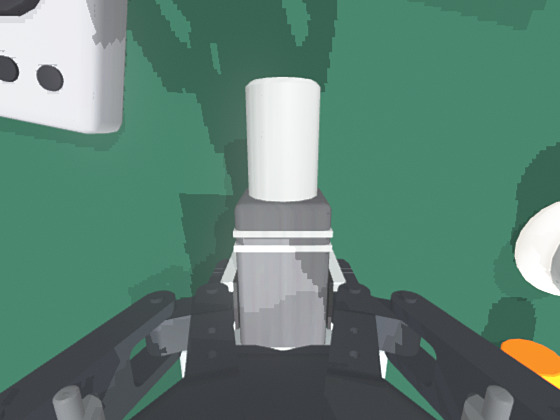

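The no-go end sits opposite the bracket: crop (425,300) against the block at (495,290). A quick check of the axis from the wrist depth follows.

```bash
python3 rel.py 2>/dev/null | head -2; python3 -c "print('bore line x at y=437', 504.5-0.03*(436-237.8),'at 278', 504.5-.03*40)"
python3 - <<'E'
from h import *
p=cam('top'); im,D=vision.get_image('top'); C=cloud(p,D)
P=C[170:240,140:200].reshape(-1,3)
b=P[(P[:,2]>105)&(P[:,2]<118)&(P[:,1]<290)]; r=cv2.minAreaRect(b[:,:2].astype(np.float32)); print('block',r)
n=P[(P[:,2]>75)&(P[:,2]<95)&(P[:,1]>285)&(P[:,1]<322)]
print(len(n),np.percentile(n,[1,50,99],axis=0).round(1))
E
```

```text
gauge axis x at y=437.1: 498.51 dx/dy -0.0307 z 69.76 dz/dy -0.0056 n 6377
tip y [455.2 455.4 455.7]
bore line x at y=437 498.554 at 278 503.3
block ((503.8713684082031, 256.0205383300781), (89.80711364746094, 41.76966857910156), 1.5242809057235718)
99 [[484.1 299.   75.1]
 [498.6 310.8  85.3]
 [517.9 321.5  94.4]]
```

>>> play_rows(slide=[[-6,0,0],[-12,0,0],[-18,0,0],[-20,0,0],[-20,0,0]], turn=[0,0,0,0,0], fingers=[0,0,0,0,0])

```text
clock: 13.5
eef_pos: [500.8, 348.3, 53.6]
tool_rot: [-3.137, 0.004, 1.601]
force: [-0.4, 0.1, -2.2]
width: 37.7
```

>>> play_rows(slide=[[-1,0,0],[-2,0,0],[-2,0,0]], turn=[0,0,0], fingers=[0,0,0])

```text
clock: 13.88
eef_pos: [500.9, 346.3, 53.5]
tool_rot: [-3.137, 0.004, 1.601]
force: [-0.1, -1.0, -2.1]
width: 37.5
```

>>> play_rows(slide=[[-1,0,0],[-1.5,0,0],[-1.5,0,0]], turn=[0,0,0], fingers=[0,0,0])

```text
clock: 14.25
eef_pos: [501.0, 344.7, 53.6]
tool_rot: [-3.137, 0.004, 1.601]
force: [0.3, -0.0, -2.7]
width: 37.1
```

>>> play_rows(slide=[[-0.7,0,0],[-1.3,0,0],[-1.3,0,0]], turn=[0,0,0], fingers=[0,0,0])

```text
clock: 14.62
eef_pos: [500.9, 344.5, 53.7]
tool_rot: [-3.137, 0.002, 1.601]
force: [0.4, 3.7, -2.3]
width: 37.2
```

The face is in contact at 3.7 N. I hold a light press for a second.

>>> play_rows(slide=[[-1.6,0,0],[-1.6,0,0],[-1.6,0,0],[-1.6,0,0],[-1.6,0,0]], turn=[0,0,0,0,0], fingers=[0,0,0,0,0])

```text
clock: 15.25
eef_pos: [500.9, 344.6, 53.8]
tool_rot: [-3.137, 0.0, 1.602]
force: [-0.2, 6.2, -3.5]
width: 37.4
```

>>> play_rows(slide=[[-1.6,0,0],[-1.6,0,0],[-1.6,0,0],[-1.6,0,0],[-1.6,0,0]], turn=[0,0,0,0,0], fingers=[0,0,0,0,0])

```text
clock: 15.88
eef_pos: [500.8, 344.7, 53.9]
tool_rot: [-3.137, -0.002, 1.603]
force: [-0.1, 5.1, -3.4]
width: 37.3
```

```bash
python3 gp.py pics/w9.png;  python3 rel.py 2>/dev/null | head -2;
```

```text
[500.82861962 344.66343061  53.948546  ] [-3.13746499e+00 -1.88751592e-03  1.60295731e+00] [500.02027786 413.16483823 196.76032397] [-0.27618661  0.00463025  0.03239898] [-0.09631406  5.11214956 -3.3554753 ] 15.875
gauge axis x at y=413.2: 499.28 dx/dy -0.0343 z 71.37 dz/dy 0.0022 n 6373
tip y [431.6 431.9 432.3]
```

The no-go end is refused: about 5 N of press, axis within 1 mm and 0.005 rad. I back off and lift.

>>> play_rows(slide=[[5,0,0],[15,0,0],[22,0,-20],[22,0,-60],[22,0,-96]], turn=[0,0,0,0,0], fingers=[0,0,0,0,0])

```text
clock: 16.55
eef_pos: [500.4, 366.4, 150.8]
tool_rot: [-3.137, -0.001, 1.603]
force: [2.1, 0.8, -3.2]
width: 37.5
```

```bash
python3 -c "
from h import *
goto(505,-200,150,1.319)"
```

```text
slide [-566.3  -13.7    0.6] turn 0.2841 | at [500.4 366.4 150.8] rot [-3.1373e+00 -6.0000e-04  1.6031e+00] F [ 2.1  0.8 -3.2] w 37.5 t 16.55 q7 -0.15
```

>>> play_rows(slide=[[-50,-1,0],[-108,-2,0],[-166,-3,0],[-224,-4,0],[-282,-6,0]], turn=[0,0,0,0,0], fingers=[0,0,0,0,0])

```text
clock: 17.18
eef_pos: [503.6, 82.5, 150.9]
tool_rot: [-3.138, 0.0, 1.603]
force: [1.0, -0.2, -2.4]
width: 36.8
```

>>> play_rows(slide=[[-58,-1,0],[-116,-3,0],[-174,-5,0],[-220,-6,0],[-235,-6,0]], turn=[0.06,0.12,0.18,0.24,0.284], fingers=[0,0,0,0,0])

```text
clock: 17.8
eef_pos: [504.8, -156.8, 151.4]
tool_rot: [-3.139, 0.004, 1.312]
force: [0.1, 0.2, -2.8]
width: 37.4
```

```bash
python3 -c "
from h import *
goto(521.3,-257,150,1.319)"; python3 gp.py pics/w10.png
```

```text
slide [-92.6  41.6   1.6] turn -0.0068 | at [ 504.8 -156.8  151.4] rot [-3.1391  0.0037  1.3122] F [ 0.1  0.2 -2.8] w 37.4 t 17.8 q7 0.54
[ 504.75416925 -156.80013324  151.37581001] [-3.13909677  0.00372639  1.31224103] [523.86780729 -89.92996869 293.83433689] [-0.28189618  0.00282949 -0.25839481] [ 0.14005652  0.22375568 -2.81570992] 17.8
```

View pics/w10.png

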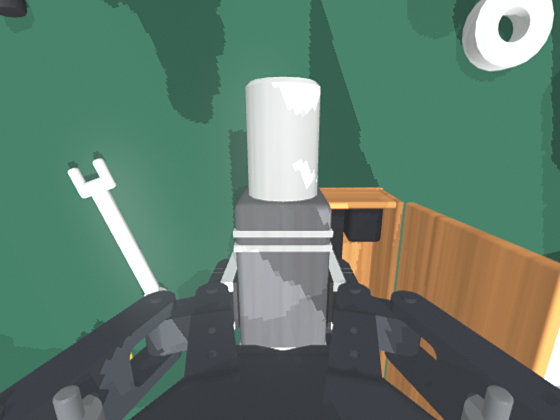

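```bash
python3 - <<'E'
from h import *
im=cv2.imread('pics/top0.png'); D=np.load('pics/top0.npy'); p=cam('top'); C=cloud(p,D)
c,s=np.cos(-.251),np.sin(-.251)
L=C-np.array([519,-257,0]); X=L[...,0]*c+L[...,1]*s; Y=-L[...,0]*s+L[...,1]*c; Z=C[...,2]
sub=(abs(X)<75)&(abs(Y)<115)&(Z>10)&(Z<75)
hsv=cv2.cvtColor(im,cv2.COLOR_BGR2HSV)
rim=sub&(Z>58)&(Z<69)
for nm,m in [('rim -x',rim&(X<-45)&(abs(Y)<90)),('rim +x',rim&(X>45)&(abs(Y)<90)),('rim -y',rim&(Y<-90)&(abs(X)<50)),('rim +y',rim&(Y>90)&(abs(X)<50))]:
    print(nm,m.sum(),'X',np.percentile(X[m],[2,50,98]).round(1),'Y',np.percentile(Y[m],[2,50,98]).round(1),'z',np.median(Z[m]).round(1))
m=rim&(X<-45)&(abs(Y)<90); print('slope -x rim',np.polyfit(Y[m],X[m],1))
blk=sub&(hsv[...,2]<70)
sp=blk&(abs(Y)<45)&(Z<30); print('spine',sp.sum(),np.percentile(X[sp],[2,50,98]).round(1),np.median(Z[sp]))
for y in range(-40,41,16):
    m=sp&(abs(Y-y)<8); print(y,np.percentile(X[m],[3,97]).round(1),np.percentile(X[m],[3,97]).mean().round(2))
lid=(X>50)&(X<130)&(abs(Y)<110)&(Z>80)&(Z<200)
k=lid&(abs(Y)<90); a=np.polyfit(Z[k],X[k],1); print('lid x vs z',a,'angle',np.pi/2+np.arctan(a[0]),'Zmax',np.percentile(Z[k],99.5),'hinge x at 62.5',np.polyval(a,62.5),'X at top',np.percentile(X[k],99))
E
```

```text
rim -x 125 X [-61.3 -58.3 -54.3] Y [-86.7   2.2  85.3] z 61.9
rim +x 171 X [54.  58.4 64.4] Y [-86.4   0.3  84.3] z 62.6
rim -y 59 X [-46.9 -10.3  46.5] Y [-102.2  -98.7  -95.3] z 62.8
rim +y 58 X [-47.6  -4.2  47.9] Y [ 98.2 101.  103.6] z 62.6
slope -x rim [ 1.88182321e-03 -5.80846353e+01]
spine 433 [-20.9  -0.6  20.3] 20.17959753299874
-40 [-20.6  19.6] -0.46
-24 [-20.9  19.5] -0.7
-8 [-20.1  19.4] -0.34
8 [-20.7  20.1] -0.29
24 [-20.1  20.8] 0.33
40 [-20.1  19.5] -0.31
lid x vs z [ 0.17682023 49.3415206 ] angle 1.7458075828450417 Zmax 192.78709797479635 hinge x at 62.5 60.392784668016525 X at top 89.90355123694103
```

```bash
python3 -c "
from h import *
goto(518.2,-255.9,130,1.3198)"
```

```text
slide [-91.8  38.2  21.6] turn -0.0087 | at [ 504.9 -157.3  151.3] rot [-3.1395  0.0044  1.3111] F [ 0.7 -2.  -2.6] w 37.3 t 17.85 q7 0.54
```

>>> play_rows(slide=[[-30,12,0],[-60,25,7],[-85,35,14],[-92,38,21],[-92,38,21]], turn=[-0.008,-0.008,-0.008,-0.008,-0.008], fingers=[0,0,0,0,0])

```text
clock: 18.48
eef_pos: [517.7, -254.2, 129.8]
tool_rot: [-3.137, 0.003, 1.32]
force: [-0.4, 0.8, -1.9]
width: 37.1
```

```bash
python3 -c "
from h import *
goto(518.2,-255.9,130,1.3198)"; python3 gp.py pics/w11.png
```

```text
slide [-1.5  0.9 -0.2] turn 0.0004 | at [ 517.7 -254.2  129.8] rot [-3.1372e+00  2.9000e-03  1.3202e+00] F [-0.4  0.8 -1.9] w 37.1 t 18.48 q7 0.69
[ 517.71284291 -254.2329661   129.78339179] [-3.13724755e+00  2.85322137e-03  1.32024041e+00] [ 536.48951562 -187.39583614  272.28735557] [-0.28103346  0.00475099 -0.25043451] [-0.41899976  0.77014536 -1.86390441] 18.475
```

View pics/w11.png

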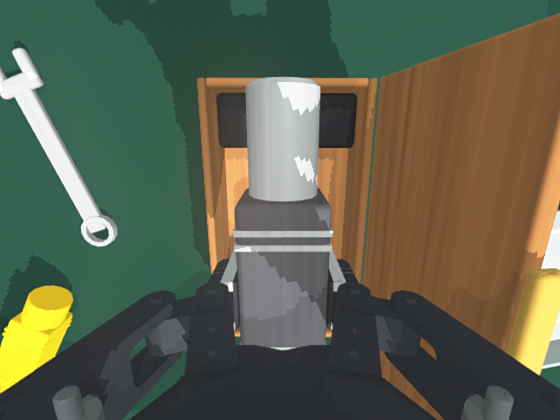

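The gauge hangs over the slot, with the +y cheek at rows 93–147 on both sides of the plug and the case rim at columns 198 and 376. I measure the case against the gauge.

```bash
cat > rc.py <<'E'
from h import *
from scipy.optimize import least_squares
C=np.load('pics/lastC.npy'); P=C.reshape(-1,3)
s=ctrl.read_state(); T=R.from_euler('xyz',s['tool_rot']).as_matrix()
E0=s['eef_pos']; L=(P-E0)@T
pl=L[(L[:,0]>52)&(L[:,0]<84)&(abs(L[:,1])<20)&(L[:,2]<-5)&(L[:,2]>-45)]
def res(q):
    d=np.array([1,q[1],q[3]]); d/=np.linalg.norm(d)
    return np.linalg.norm(np.cross(pl-[68,q[0],q[2]],d),axis=1)-15
f=least_squares(res,[0,0,-17,0],loss='soft_l1').x
tip=np.percentile(L[(L[:,0]>80)&(L[:,0]<92)&(abs(L[:,1])<14)&(L[:,2]<-10)&(L[:,2]>-40)][:,0],99.7)
print('gauge tool: y@68 %.2f slope %.4f z@68 %.2f slope %.4f tip %.2f'%(*f,tip))
yaw=np.radians(75.6)
ex=np.array([np.sin(yaw),-np.cos(yaw)]); ey=np.array([np.cos(yaw),np.sin(yaw)])
c0=np.array([519.0,-255.9]); X=(P[:,:2]-c0)@ex; Y=(P[:,:2]-c0)@ey; Z=P[:,2]
m=(Z>58)&(Z<65)
A=m&(abs(X+58)<8)&(Y>0)&(Y<90); B=m&(abs(X-58)<8)&(Y>0)&(Y<90); Cc=m&(abs(Y-100)<8)&(abs(X)<50)
for n,k,v,w in [('-x',A,X,Y),('+x',B,X,Y),('+y',Cc,Y,X)]:
    print(n,k.sum(),'edges',np.percentile(v[k],[1,50,99]).round(2),'slope',np.polyfit(w[k],v[k],1)[0].round(4),'z',np.median(Z[k]).round(2))
ch=(Z>28)&(Z<40)&(Y>50)&(Y<97)&(abs(X)<55)
print('cheek',ch.sum(),'left X',np.percentile(X[ch&(X<0)],[1,99]).round(1),'right',np.percentile(X[ch&(X>0)],[1,99]).round(1),'z',np.median(Z[ch]).round(1),'Y',np.percentile(Y[ch],[1,99]).round(1))
g0=E0+T@np.array([tip-87,f[0]-f[1]*(68-tip+87),f[2]-f[3]*(68-tip+87)])
gd=T@np.array([1,f[1],f[3]])
print('gauge centre',g0.round(2),'in case X %.2f Y %.2f'%((g0[:2]-c0)@ex,(g0[:2]-c0)@ey),'yaw rel case',np.arctan2(gd[1],gd[0])-yaw,'pitch',gd[2])
E
python3 rc.py
```

```text
gauge tool: y@68 0.77 slope -0.0013 z@68 -17.03 slope -0.0006 tip 86.91
-x 1115 edges [-59.4  -55.89 -53.34] slope 0.0019 z 61.63
+x 1198 edges [56.14 58.78 63.2 ] slope 0.0005 z 61.7
+y 863 edges [ 98.16 101.07 104.41] slope -0.0071 z 61.72
cheek 3618 left X [-53.8 -30.4] right [27.5 54.7] z 33.9 Y [56.6 96.6]
gauge centre [ 518.8  -254.06  147.07] in case X -0.65 Y 1.73 yaw rel case 0.0027229121287875024 pitch -0.001949765592367864
```

>>> play_rows(slide=[[-0.5,1.5,20],[-0.5,1.5,45],[-0.5,1.5,65],[-0.5,1.5,78],[-0.5,1.5,80]], turn=[0.002,0.002,0.002,0.002,0.002], fingers=[0,0,0,0,0])

```text
clock: 19.15
eef_pos: [518.4, -253.8, 48.9]
tool_rot: [-3.136, 0.002, 1.319]
force: [-0.0, 0.0, -2.1]
width: 37.0
```

```bash
python3 gp.py pics/w12.png; python3 rc.py
```

```text
[ 518.372475   -253.82964935   48.9057587 ] [-3.13563569e+00  1.88087636e-03  1.31946222e+00] [ 537.40443171 -187.17450782  191.47062761] [-0.2800182   0.00634672 -0.25118057] [-0.03734491  0.04329765 -2.13566757] 19.15
gauge tool: y@68 0.35 slope -0.0002 z@68 -16.86 slope -0.0004 tip 87.82
-x 2922 edges [-58.97 -55.32 -53.09] slope 0.0021 z 61.66
+x 3270 edges [56.01 58.58 63.39] slope 0.0028 z 61.69
+y 4256 edges [ 98.06 100.6  103.79] slope -0.0017 z 61.73
cheek 10399 left X [-53.8 -21.6] right [24.6 54.6] z 33.9 Y [56.6 96.6]
gauge centre [ 519.34 -253.63   66.27] in case X -0.23 Y 2.28 yaw rel case -4.708213139514861e-05 pitch -0.0019968493057810712
```

View pics/w12.png

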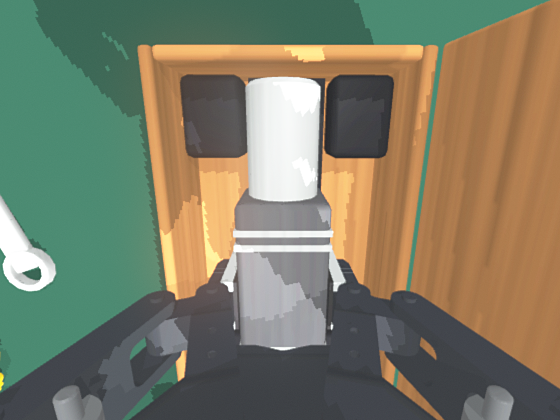

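Both cheeks now show on either side of the plug. Their inner edges are at -21.6 and +24.6 mm, 46 mm apart as given. A 1.7 mm shift centres the gauge.

>>> play_rows(slide=[[-1,1.7,0],[-1,1.7,6],[-1,1.7,12],[-1,1.7,18],[-1,1.7,22]], turn=[0,0,0,0,0], fingers=[0,0,0,0,0])

```text
clock: 19.82
eef_pos: [519.8, -255.6, 26.9]
tool_rot: [-3.136, 0.002, 1.319]
force: [-0.5, -0.4, -2.6]
width: 37.2
```

```bash
python3 gp.py pics/w13.png; python3 rc.py
```

```text
[ 519.76854034 -255.62026161   26.88302659] [-3.13616222e+00  2.17674362e-03  1.31911473e+00] [ 538.75865708 -188.90719969  169.44368566] [-0.28032396  0.00581247 -0.25145294] [-0.52548136 -0.44398935 -2.57420161] 19.825
gauge tool: y@68 1.02 slope 0.0012 z@68 -17.72 slope 0.0011 tip 87.40
-x 4257 edges [-59.02 -55.09 -52.95] slope 0.0027 z 61.61
+x 4814 edges [55.96 58.53 63.63] slope 0.0021 z 61.72
+y 6750 edges [ 98.   100.51 104.03] slope -0.0021 z 61.67
cheek 14436 left X [-53.9 -21.6] right [24.6 54.6] z 33.9 Y [56.2 96.6]
gauge centre [ 520.68 -255.36   44.32] in case X 1.49 Y 0.94 yaw rel case -0.001547570213305427 pitch -0.0032084049710944147
```

View pics/w13.png

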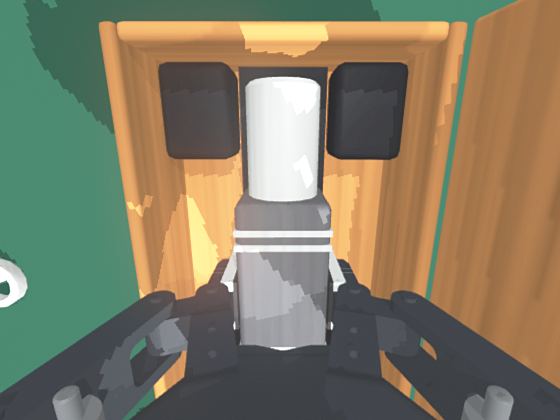

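Centred, with the gauge's axis 44.3 mm up. I lower the last 5 mm gently.

>>> play_rows(slide=[[0,0,1.5],[0,0,3],[0,0,4],[0,0,5],[0,0,5]], turn=[0,0,0,0,0], fingers=[0,0,0,0,0])

```text
clock: 20.5
eef_pos: [519.6, -255.5, 21.6]
tool_rot: [-3.136, 0.002, 1.319]
force: [-0.2, -0.1, -2.3]
width: 37.3
```

>>> play_rows(slide=[[0,0,0.7],[0,0,1.2],[0,0,1.2]], turn=[0,0,0], fingers=[0,0,0])

```text
clock: 20.88
eef_pos: [519.6, -255.6, 21.5]
tool_rot: [-3.136, 0.002, 1.319]
force: [-2.8, 2.0, 7.4]
width: 37.2
```

The gauge rests on the spine (7 N up). I open partly, because fully open fingers would hit the case walls.

>>> play_rows(slide=[[0,0,0],[0,0,0],[0,0,0],[0,0,0]], turn=[0,0,0,0], fingers=[0.5,0.6,0.6,0.6])

```text
clock: 21.38
eef_pos: [519.6, -255.6, 21.4]
tool_rot: [-3.136, 0.002, 1.319]
force: [0.3, -0.6, -0.7]
width: 51.5
```

>>> play_rows(slide=[[0,0,-1],[0,0,-5],[0,0,-15],[0,0,-40],[0,0,-80]], turn=[0,0,0,0,0], fingers=[0.6,0.6,0.6,0.6,0.6])

```text
clock: 22.0
eef_pos: [519.4, -255.2, 101.9]
tool_rot: [-3.134, 0.001, 1.319]
force: [1.8, -0.4, 0.5]
width: 51.0
```

```bash
python3 gp.py pics/w14.png;python3 -c "
from h import *
goto(519,-256,200,1.3198)"
```

```text
[ 519.38899747 -255.15599171  101.93160427] [-3.13428657e+00  1.19031425e-03  1.31879675e+00] [ 538.60870276 -188.67833484  244.54670395] [-0.27935984  0.00772078 -0.25179494] [ 1.77585524 -0.43569396  0.50404662] 22.0
slide [  0.3  -3.3 -92.6] turn -0.0014 | at [ 522.2 -257.4  107.4] rot [3.1402e+00 3.1000e-03 1.3184e+00] F [ 0.9 -0.8  2.7] w 51.4 t 22.05 q7 0.71
```

View pics/w14.png

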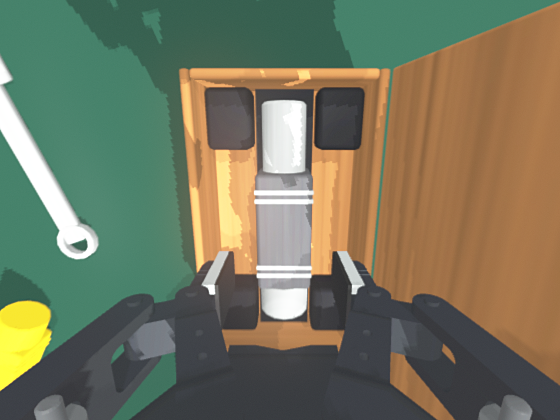

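The gauge lies in the slot, rows 100–318 in the wrist view. Next is the lid: I rise above it, shut the fingers and go behind it. First I check what else stands there.

```bash
python3 - <<'E'
from h import *
D=np.load('pics/top0.npy'); p=cam('top'); C=cloud(p,D).reshape(-1,3)
for x in range(600,800,25):
    print(x,[ (int(np.percentile(C[(abs(C[:,0]-x)<13)&(abs(C[:,1]-y)<13)][:,2],98)) if ((abs(C[:,0]-x)<13)&(abs(C[:,1]-y)<13)).any() else None) for y in range(-400,-100,25)])
goto(636.7,-286,255,1.3198)
E
```

```text
600 [7, None, None, 186, 192, 193, 189, 186, 170, 135, 7, 7]
625 [7, 3, None, None, None, None, 188, 188, 187, 184, 6, 5]
650 [7, 9, 9, 6, None, None, None, None, 10, 6, 8, 8]
675 [7, 7, 7, 8, 7, 8, 9, 4, 7, 8, 6, 8]
700 [7, 20, 7, 23, 8, 7, 7, 6, 6, 6, 7, 6]
725 [41, 37, 35, 39, 8, 6, 8, 8, 8, 6, 6, 7]
750 [12, 35, 12, 41, 7, 8, 6, 6, 8, 6, 7, 6]
775 [12, 35, 12, 37, 6, 10, 7, 7, 6, 7, 7, 8]
slide [   0.4  118.3 -147.5] turn -0.0014 | at [ 522.2 -257.4  107.4] rot [3.1402e+00 3.1000e-03 1.3184e+00] F [ 0.9 -0.8  2.7] w 51.4 t 22.05 q7 0.71
```

>>> play_rows(slide=[[0,0,-50],[0,0,-105],[0,0,-147],[0,50,-147],[0,100,-147]], turn=[0,0,0,0,0], fingers=[0.6,0.6,0.4,0,0])

```text
clock: 22.68
eef_pos: [620.4, -281.9, 256.7]
tool_rot: [3.137, 0.003, 1.318]
force: [0.8, -1.0, 0.3]
width: 0.1
```

```bash
python3 - <<'E'
from h import *
goto(636.7,-286,255,1.3198)
im,D=vision.get_image('side');cv2.imwrite('pics/s15.png',cv2.resize(im[130:340,230:430],None,fx=2.8,fy=2.8,interpolation=cv2.INTER_CUBIC))
E
```

```text
slide [ 0.1 16.8  1.8] turn -0.0014 | at [ 620.4 -281.9  256.7] rot [3.1372e+00 2.7000e-03 1.3184e+00] F [ 0.8 -1.   0.3] w 0.1 t 22.68 q7 0.52
```

View pics/s15.png

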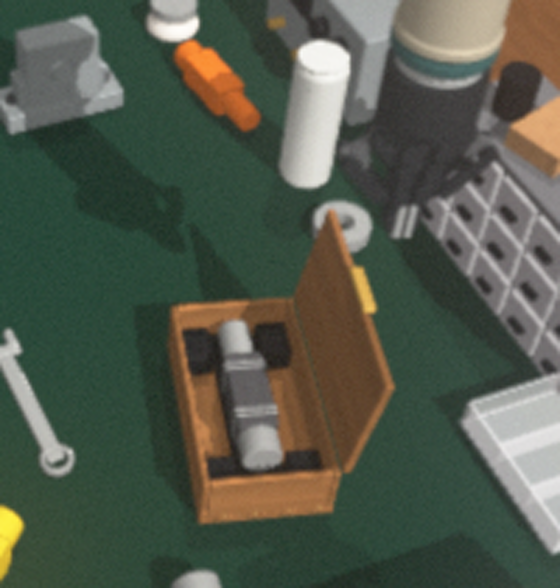

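The side view shows the gauge seated in the case at crop (248,395), the lid standing, and the shut fingers above and beyond it.

>>> play_rows(slide=[[0,24,0],[0,24,30],[0,24,65],[0,24,92],[0,24,92]], turn=[0,0,0,0,0], fingers=[0,0,0,0,0])

```text
clock: 23.35
eef_pos: [649.4, -287.7, 161.2]
tool_rot: [3.137, 0.003, 1.322]
force: [0.5, -0.3, 0.4]
width: -0.0
```

```bash
cat > arc.py <<'E'
from h import *
s=ctrl.read_state(); T=R.from_euler('xyz',s['tool_rot']).as_matrix()
yaw=np.radians(75.6);ex=np.array([np.sin(yaw),-np.cos(yaw)]);ey=np.array([np.cos(yaw),np.sin(yaw)])
c=np.array([519.0,-255.9])+1.3*ex+.9*ey
e=s['eef_pos']; print('TCP case X %.1f Y %.1f z %.1f'%((e[:2]-c)@ex,(e[:2]-c)@ey,e[2]),'F',s['force'].round(1),'t',s['clock'])
w=10
for th in [1.7,1.55,1.4,1.25,1.1,.95,.8,.65,.5,.35,.2,.1,0]:
    r=98
    X=61-r*np.cos(th)+8*np.sin(th)+w; z=62.5+r*np.sin(th)+8*np.cos(th)
    d=T.T@(np.r_[c+X*ex,z]-e); print(th,'X %.0f z %.0f'%(X,z),'slide',d.round(0))
E
python3 arc.py
```

```text
TCP case X 132.9 Y 0.7 z 161.2 F [ 0.5 -0.3  0.4] t 23.35
1.7 X 92 z 159 slide [ -1. -41.   2.]
1.55 X 77 z 161 slide [ -1. -56.   0.]
1.4 X 62 z 160 slide [ -0. -71.   0.]
1.25 X 48 z 158 slide [ -0. -85.   3.]
1.1 X 34 z 153 slide [ -0. -99.   7.]
0.95 X 21 z 147 slide [  -0. -112.   14.]
0.8 X 8 z 138 slide [  -0. -125.   22.]
0.65 X -2 z 128 slide [  -0. -135.   32.]
0.5 X -11 z 117 slide [  -0. -144.   44.]
0.35 X -18 z 104 slide [  -0. -151.   57.]
0.2 X -23 z 90 slide [   0. -157.   71.]
0.1 X -26 z 80 slide [   0. -159.   80.]
0 X -27 z 70 slide [   0. -160.   90.]
```

>>> play_rows(slide=[[0,-22,0],[0,-41,2],[0,-56,1],[0,-71,1],[0,-85,3]], turn=[0,0,0,0,0], fingers=[0,0,0,0,0])

```text
clock: 23.98
eef_pos: [568.3, -267.6, 160.3]
tool_rot: [3.132, 0.004, 1.322]
force: [2.5, 0.0, -1.4]
width: 0.1
```

```bash
python3 arc.py; python3 - <<'E'
from h import *
im,D=vision.get_image('side');cv2.imwrite('pics/s16.png',cv2.resize(im[130:340,230:430],None,fx=2.8,fy=2.8,interpolation=cv2.INTER_CUBIC))
E
```

```text
TCP case X 49.4 Y 0.1 z 160.3 F [ 2.5  0.  -1.4] t 23.975
1.7 X 92 z 159 slide [-0. 42.  2.]
1.55 X 77 z 161 slide [-0. 28. -0.]
1.4 X 62 z 160 slide [-0. 13.  0.]
1.25 X 48 z 158 slide [-0. -2.  2.]
1.1 X 34 z 153 slide [  0. -16.   7.]
0.95 X 21 z 147 slide [  0. -29.  13.]
0.8 X 8 z 138 slide [  0. -41.  22.]
0.65 X -2 z 128 slide [  0. -52.  32.]
0.5 X -11 z 117 slide [  0. -61.  43.]
0.35 X -18 z 104 slide [  0. -68.  56.]
0.2 X -23 z 90 slide [  0. -74.  70.]
0.1 X -26 z 80 slide [  0. -76.  79.]
0 X -27 z 70 slide [  1. -77.  89.]
```

View pics/s16.png

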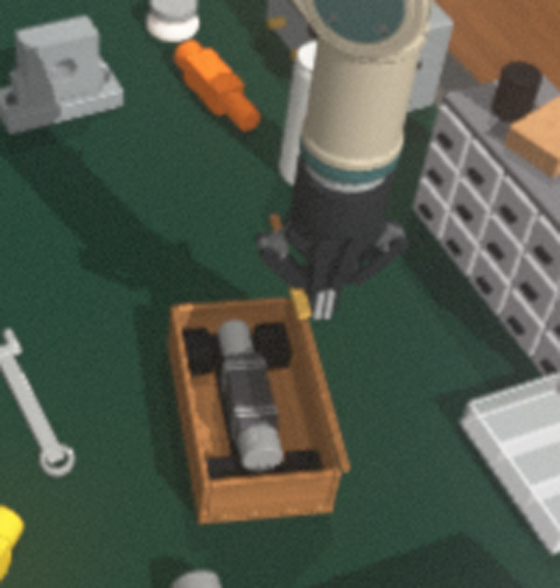

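The lid is moving: it is edge-on to the camera, with the lip at crop (302,303), under 2.5 N. I continue the arc.

>>> play_rows(slide=[[0,-15,6],[0,-29,13],[0,-41,22],[0,-52,32],[0,-61,43]], turn=[0,0,0,0,0], fingers=[0,0,0,0,0])

```text
clock: 24.65
eef_pos: [508.0, -252.8, 117.7]
tool_rot: [3.132, 0.004, 1.321]
force: [1.1, -0.0, 0.2]
width: -0.1
```

```bash
python3 arc.py; python3 - <<'E'
from h import *
im,D=vision.get_image('side');cv2.imwrite('pics/s17.png',cv2.resize(im[130:340,230:430],None,fx=2.8,fy=2.8,interpolation=cv2.INTER_CUBIC))
E
```

```text
TCP case X -12.7 Y -0.6 z 117.7 F [ 1.1 -0.   0.2] t 24.65
1.7 X 92 z 159 slide [  0. 105. -40.]
1.55 X 77 z 161 slide [  0.  90. -42.]
1.4 X 62 z 160 slide [  0.  75. -42.]
1.25 X 48 z 158 slide [  0.  61. -40.]
1.1 X 34 z 153 slide [  0.  47. -35.]
0.95 X 21 z 147 slide [  0.  33. -29.]
0.8 X 8 z 138 slide [  1.  21. -20.]
0.65 X -2 z 128 slide [  1.  11. -10.]
0.5 X -11 z 117 slide [1. 2. 1.]
0.35 X -18 z 104 slide [ 1. -6. 14.]
0.2 X -23 z 90 slide [  1. -11.  28.]
0.1 X -26 z 80 slide [  1. -13.  37.]
0 X -27 z 70 slide [  1. -15.  47.]
```

View pics/s17.png

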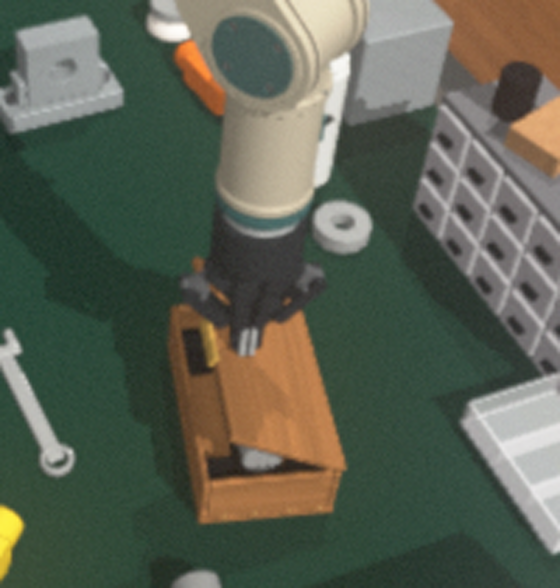

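The lid is about half shut, with the fingertips on its outer face. I keep pressing it down.

>>> play_rows(slide=[[0,-6,13],[0,-11,27],[0,-13,36],[0,-15,43],[0,-15,45]], turn=[0,0,0,0,0], fingers=[0,0,0,0,0])

```text
clock: 25.32
eef_pos: [491.1, -248.2, 70.5]
tool_rot: [3.137, 0.002, 1.321]
force: [-2.6, 1.4, 12.9]
width: -0.3
```

>>> play_rows(slide=[[0,0,1],[0,0,2],[0,0,3],[0,0,3]], turn=[0,0,0,0], fingers=[0,0,0,0])

```text
clock: 25.82
eef_pos: [491.1, -248.2, 70.4]
tool_rot: [3.135, 0.0, 1.32]
force: [-5.4, 3.2, 26.7]
width: -0.2
```

The lid stopped at z = 70.4 with 27 N up, so it is fully down. I lift away and verify.

>>> play_rows(slide=[[0,0,-10],[0,0,-50],[0,0,-100],[0,-50,-140],[0,-100,-150]], turn=[0,0,0,0,0], fingers=[0,0,0,0,0])

```text
clock: 26.45
eef_pos: [393.5, -224.0, 221.8]
tool_rot: [3.131, 0.002, 1.321]
force: [-0.1, -1.0, -0.2]
width: 0.2
```

```bash
python3 - <<'E'
from h import *
im,D=vision.get_image('side');cv2.imwrite('pics/s18.png',im)
C=cloud(cam('side'),D)
yaw=np.radians(75.6);ex=np.array([np.sin(yaw),-np.cos(yaw)]);ey=np.array([np.cos(yaw),np.sin(yaw)])
c=np.array([519.0,-255.9])+1.3*ex+.9*ey
P=C.reshape(-1,3); X=(P[:,:2]-c)@ex;Y=(P[:,:2]-c)@ey
m=(abs(X)<55)&(abs(Y)<95)&(P[:,2]>40)&(P[:,2]<110)
print(m.sum(),np.percentile(P[m][:,2],[2,50,98]),'slope X,Y',np.linalg.lstsq(np.c_[X[m],Y[m],np.ones(m.sum())],P[m][:,2],rcond=None)[0])
s=ctrl.read_state();print(s['eef_pos'],s['force'],s['clock'])
E
```

```text
2528 [67.03302007 70.32696255 73.82321208] slope X,Y [ 1.11878748e-03 -4.76901889e-04  7.03620075e+01]
[ 384.73576978 -220.89070401  221.14030371] [-7.95979211  3.05035391 -0.06196509] 26.5
```

View pics/s18.png

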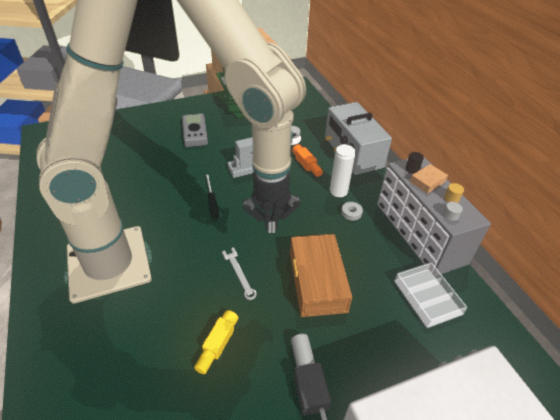

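The lid is flat: height 70.4 mm, tilt about 0.001 rad. The other things look unmoved. I let the arm settle and hand in.

>>> play_rows(slide=[[0,0,0],[0,0,0],[0,0,0],[0,0,0]], turn=[0,0,0,0], fingers=[0,0,0,0])

```text
clock: 27.0
eef_pos: [385.3, -221.1, 220.8]
tool_rot: [3.141, -0.003, 1.317]
force: [0.5, 0.4, -0.4]
width: 0.0
```

```bash
python3 - <<'E'
from h import *
s=ctrl.read_state();print(s['eef_pos'],s['force'],s['clock'])
print(ctrl.finish_job())
E
```

```text
[ 385.30827861 -221.14013016  220.76143028] [ 0.45750109  0.39280581 -0.43013117] 27.0
the job is handed in; nothing more can be done
None
```

I did all the steps and handed the job in at 27.0 s, but the hand-in reports no verdict, so my own checks are the only evidence.

- **Go end:** it slid in until the shoulder met the bracket's -y face, with about 4 N of contact.
- **No-go end:** I held it on the +y mouth at 4–6 N for over a second and it did not enter. It was centred to about 1 mm and in line within about 0.005 rad.
- **Gauge in case:** I laid it on the spine and let go. It was within about 1 mm of the slot's centre just before the last 5 mm of lowering. After release I checked its seating by eye only, in the wrist and side pictures.
- **Lid:** it reads flat at 70.4 mm, tilted about 0.001 rad.
- **Other things:** by eye, they looked unmoved in the last side picture. At hand-in the arm was clear and its force reading was near zero.

No check failed. Two readings disagreed slightly:

- **Bracket turn:** the top camera gave about 0.02 rad and the wrist camera 0.03; I used the wrist value.
- **Case centre:** the two cameras differed by 1–2 mm, and I set the gauge by the cheeks seen from the wrist.

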